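# Stock the sanding tray

## Robot

A 6-joint arm with a two-finger parallel gripper is mounted at the origin on a cart in front of the work surface, level with it; the furniture and walls round the work are solid. World frame = base frame: x ahead of the robot, y to its left, z up, the work surface at z = 0. Lengths are in m, angles in rad, forces in N, time in s.
With the tool pointing down it reaches from about 0.4 to 0.825 m from the base axis. Payload 7 kg.
Tool frame: the origin (TCP) lies between the finger pads; the fingertips stand 8 mm ahead of it and the grasp point (between the pads) lies 11 mm behind it (arm.finger_overhang is the distance from the TCP to the fingertips, in m); z points along the fingers, y is the line along which they close (so a half turn about z gives the same grasp; the last joint's range is limited). The gripper opens to 88 mm and grips with 3 to 60 N. Pads are 19 mm wide; open, the fingers measure 130 mm over their backs; the gripper's body (78 mm by 193 mm) begins 47 mm behind the grasp point.
Start: joints at [1.564, 0.359, 0.012, 0, -1.224, -0.288], TCP at [0.196, 0.646, 0.209] pointing down, gripper open.
Joint ranges: [-3.07, 3.07], [-1.43, 2.12], [-1.02, 1.25], [-3.03, 1.67], [-3.05, -0], [-3.03, 3.03]. Speed limits (rad/s): [2.39, 2.39, 3.01, 3.14, 3.14, 3.14].

## Interface

Orientations are given as [roll, pitch, yaw] about the fixed x, y, z axes, in that order (R = Rz(yaw) Ry(pitch) Rx(roll)).
In Python, from station import arm gives the robot as it stands.
- The arm moves only by the tool move_arm, never from a script. Its argument "rows" is text: rows parted by semicolons, each of 7 numbers parted by spaces: the turn, a rotation vector about the tool's x, y, z in degrees, then the shift along the tool's x, y, z in m, then the finger opening in m, from 0 to 0.0876. A call has 1 to 8 rows; each row shifts and turns the commanded pose from where the row before left it, along the tool's axes as they then stand; what a row does not reach is not made up. A row lasts 1/8 s, in which the tool goes at most 62.5 mm and 10.7 degrees, less where a joint would pass 70% of its speed; a pose out of reach is approached as far as the arm can. A call is refused whole if a number of a shift passes 0.0625 or a number of a turn 10.7, either way. A call with a gripper value outside its range is refused whole. The fingers move at their own pace and stop on an object; "squeeze" is the grip in N (left out, the last holds). Time passes only in rows, so rows that do not move let the fingers close. It gives the time, the measured TCP pose, the force, the opening and the grip force at its end, in the units of the state.
- arm.get_state(): the state, without advancing time (a new reading comes with each control period).
- arm.grab_frame(name): name is "scene" or "top" or "wrist"; returns (picture, depth): 480x640x3 uint8, blue, green, red; 480x640 float32, m along the optical axis (not along the pixel's ray), 0 where there is no reading.
- arm.camera_model(name): a dict with "mtx" (3x3 intrinsics, pixels), "camera_from_world" (4x4, takes a point from world to camera coordinates); the wrist camera has in their place "mount" (4x4, takes a point from camera to tool coordinates, whose origin is the TCP and whose axes are the flange's). Camera axes: x right, y down, z forward; pixel columns grow to the right and rows downward; lengths in m; the calibration is good to about 2 mm. A picture is of the moment at which its call begins: read the wrist's pose just before it. camera_model takes no time and is no camera call.
- arm.job_done(): hands the job in; it is judged then, once.
The state is a dict: "t": time; "q": joint angles; "qd": joint speeds; "joint_efforts": joint torques, N m; "eef_pos": TCP position; "ee_rot": TCP orientation; "force": force on the tool from outside, world axes, zero at the start; "moment": the same for the moment, N m; "width": finger opening in m; "gripper_force": force on a finger pad.
Only numpy, scipy, OpenCV 4.12 (cv2) and the standard library are available. Lean on these libraries where they do the work, as an engineer would, in place of code of your own. Each camera call takes 0.05 s, during which the arm holds its last target. There are 200 camera calls.

## Task

Get the sanding kit ready for today's panels: gather every cork sanding block, those left lying on the table or the riser and those in the one organiser bin that holds them, and lay them flat, in a single layer, in the tray; open only that bin's lid, and lower it shut again. Then slide the loaded tray into the bay under the riser, fully home, its front strip against the riser; leave the other bins shut and the jar where it stands.

Things in the scene. Friction and masses are not known exactly. Their poses are not given: they have to be found in the camera images.
- bin_left (a point): centre of the inner floor of the left bin (seen from the robot) of a fixed wooden organiser (342 x 128 mm) with three equal bins in a row. x points from the organiser's front (the side with the bars) to its back, y along the row to the left, z up. Each bin is 116 mm (x) by 106 mm (y) inside; walls 6 mm; inner floor 5 mm and rim 61 mm above the table; neighbouring bin centres are 112 mm apart.
- bin_middle (a point): the same for the middle bin
- bin_right (a point): the same for the right bin
- lid_left (a joint): angle of the left bin's clear flat lid (128 x 108 x 5 mm): 0 closed on the rim, grows as it opens upward, 1.57 upright, 2.2 at its stop, leaning back. The hinge axis runs along y at x +64 mm, z +56 mm from point bin_left, along the rim's back edge. The hinge is stiff (0.2 N m), so the lid stays at any angle.
- lid_middle (a joint): the same for the lid of the middle bin
- lid_right (a joint): the same for the lid of the right bin
- bar_left (a point): middle of the round steel pull bar (10 mm thick, 68 mm long, along the hinge) that stands 36 mm out ahead of the left lid's front edge, in the lid's plane, on two short arms at its ends; it is 164 mm from the hinge axis and, closed, about 63 mm above the table. Can be pinched from above between its arms, and turns between the fingers as the lid swings.
- bar_middle (a point): the same for the lid of the middle bin
- bar_right (a point): the same for the lid of the right bin
- block_1_mid (a point): cork sanding block, brown, 40 (x) x 70 (y) x 24 (z) mm, about 40 g; this point is its centre. Always there, lies flat in one of the three bins, its 70 mm length along the bin's x.
- block_2_mid (a point): cork sanding block, brown, 40 (x) x 70 (y) x 24 (z) mm, about 40 g; this point is its centre. If present, lies flat on top of block_1 in the same bin.
- block_3_mid (a point): cork sanding block, brown, 40 (x) x 70 (y) x 24 (z) mm, about 40 g; this point is its centre. If present, lies flat on the table right of the tray.
- block_4_mid (a point): cork sanding block, brown, 40 (x) x 70 (y) x 24 (z) mm, about 40 g; this point is its centre. If present, lies flat on the front half of the riser's top, its length roughly along the riser's front edge.
- rubber_mid (a point): grey putty rubber, 26 x 42 x 12 mm, in a bin of its own; its centre. Not wanted; stays in its closed bin.
- tin_mid (a point): small open round metal tin, 50 mm across, 21 mm high, in a bin of its own; its centre. Not wanted; stays in its closed bin.
- tray: loose shallow wooden tray on the table before the riser. Origin under the middle of its body; x points to its back (goes in first), z up. Body x -62 to 62, y -90 to 90 mm; floor 4 mm thick, grey liner; rim 10 mm above the table all round; inside x -62 to 58, y -86 to 86 mm. Along the front a strip, x -72 to -62, 204 mm wide, 10 mm high, wider than the riser's opening. 0.25 kg.
- tray_bar (a point): middle of the tray's steel pull bar: 10 mm thick, 60 mm long along the tray's y, 36 mm ahead of the front strip's face, 32 mm above the table, on two arms that slope down from its ends to the strip; can be pinched from above (tray frame x -108, y 0, z 32 mm).
- riser: fixed low plywood riser with a bay for the tray under its top. Origin: middle of the bay's opening, on the table; x points into the bay, y left, z up. Bay 185 mm wide, opening bevelled to 195, 48 high, no floor (the tray slides on the table); top 60 mm high, 215 wide, 130 deep; a tube lies on its back half. Tray home: strip against the riser's front, tray origin at x 62, y 0 mm here.
- jar: glass jar with a black lid, 79 x 79 x 114 mm, bystander at the back; origin under its centre

How it is judged:
By the outcome, as a careful person would: the job done as asked, in the order asked, and still so for the second after the job is handed in, with the robot touching nothing.
Of block_2, block_3, block_4 only 2 to 3 are there at a start; the rules pass over those that are not, and their reading is None.
At some moment in a run one of block_3 may be knocked a few centimetres aside while the robot is not near it.
Once in a run the grip may slacken for a moment while it holds something.
It also fails if it takes over 200 s, if anything falls off the work surface, if the arm or the gripper's body presses on something with over 40 N, if the wrist force passes 120 N, or if a joint passes its speed limit or range.

## Working session

There is one attempt and no reset: what is moved stays moved. The work goes in short steps, Python scripts to look and compute and a tool call to move; the robot and the scene stay as the last step left them, time stands still between calls to the robot, and variables do not carry over. Pictures are saved under pics/ and viewed, at most 17 in all, crops included, and the job is handed in when it is done.

Besides the shell and the picture viewer there is one more tool, called after "Emit:" as name(argument=value, ...) on one line, values as JSON. move_arm: Moves the arm, as the interface text tells. Its arguments: {"type":"object","properties":{"rows":{"type":"string"},"squeeze":{"type":"number"}},"required":["rows"]}

```bash
mkdir -p pics; ls; cat > h.py <<'E'
import numpy as np, cv2
from scipy.spatial.transform import Rotation as R
from station import arm
def cam(n,st=None):
    m=arm.camera_model(n); K=np.array(m["mtx"])
    if n=="wrist":
        st=st or arm.get_state(); T=np.eye(4); T[:3,:3]=rot(st); T[:3,3]=st["eef_pos"]
        W=T@np.array(m["mount"])
    else: W=np.linalg.inv(np.array(m["camera_from_world"]))
    return K,W
def rot(st): return R.from_euler('xyz',st["ee_rot"]).as_matrix()
def grab(n,f=None):
    st=arm.get_state(); c=cam(n,st); im,d=arm.grab_frame(n)
    im=np.array(im); d=np.array(d)
    np.savez('/tmp/%s.npz'%n,im=im,d=d,K=c[0],W=c[1])
    if f: cv2.imwrite('pics/'+f,im)
    return im,d,c[0],c[1]
def load(n):
    z=np.load('/tmp/%s.npz'%n); return z['im'],z['d'],z['K'],z['W']
def ray(K,W,uv,z):
    uv=np.atleast_2d(uv).astype(float); r=np.c_[uv,np.ones(len(uv))]@np.linalg.inv(K).T@W[:3,:3].T
    o=W[:3,3]; return o+r*((z-o[2])/r[:,2])[:,None]
def cloud(d,K,W):
    v,u=np.mgrid[:480,:640]; p=np.stack([u,v,np.ones_like(u)],-1)@np.linalg.inv(K).T*d[...,None]
    return p@W[:3,:3].T+W[:3,3]
E
python3 - <<'E'
from h import *
s=arm.get_state(); print({k:np.round(v,3) for k,v in s.items()}, arm.finger_overhang)
for n in("scene","top"):
    im,d,K,W=grab(n,n+'1.png'); print(n,np.round(K,1).tolist(),np.round(W,3).tolist())
E
```

```text
pics
{'t': np.float64(0.0), 'q': array([ 1.564,  0.359,  0.011, -0.   , -1.224, -0.288]), 'qd': array([-0.001,  0.   , -0.002, -0.   ,  0.   ,  0.   ]), 'joint_efforts': array([-1.0000e-03, -5.8271e+01,  2.9306e+01,  6.9980e+00,  7.0000e-03,
       -0.0000e+00]), 'eef_pos': array([0.196, 0.645, 0.208]), 'ee_rot': array([ 3.14 , -0.   , -0.295]), 'force': array([-0.224,  0.034, -0.035]), 'moment': array([0.046, 0.01 , 0.031]), 'gripper_force': np.float64(0.0), 'width': np.float64(0.088)} 0.008
scene [[616.0, 0.0, 325.1], [0.0, 616.0, 247.5], [0.0, 0.0, 1.0]] [[0.816, -0.358, 0.453, -0.143], [-0.577, -0.491, 0.652, -0.955], [-0.011, -0.794, -0.608, 0.971], [0.0, 0.0, 0.0, 1.0]]
top [[607.5, 0.0, 315.3], [0.0, 607.5, 241.5], [0.0, 0.0, 1.0]] [[-0.001, -0.991, 0.133, 0.351], [-1.0, 0.002, 0.007, -0.016], [-0.007, -0.133, -0.991, 1.465], [0.0, 0.0, 0.0, 1.0]]
```

View pics/scene1.png

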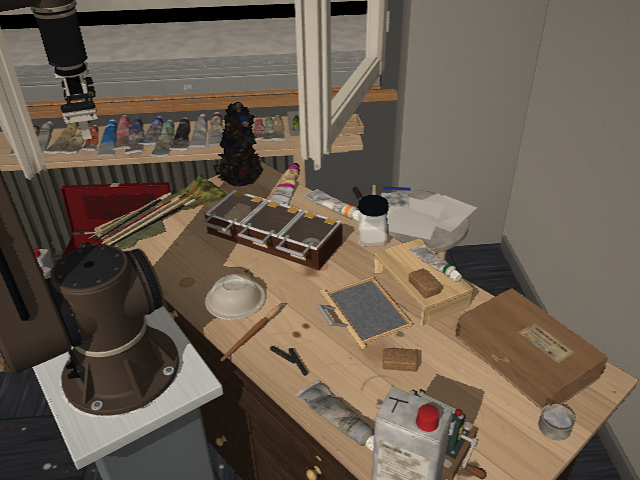

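View pics/top1.png

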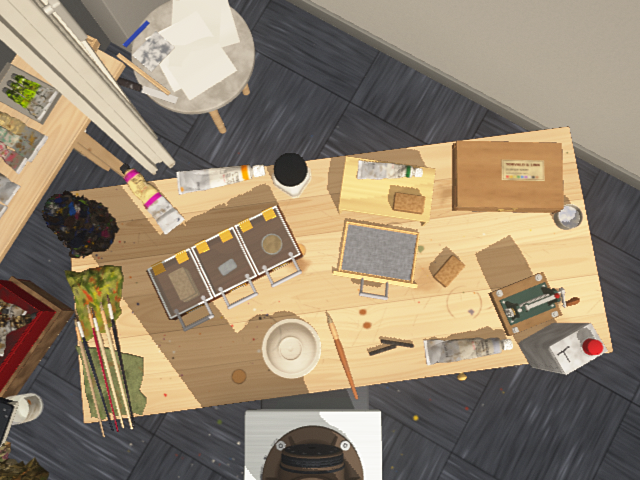

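The views show the organiser at top-view (225,262), the tray at (378,252), block 3 at (448,270), block 4 on the riser at (408,203), and the jar at (290,172). The left bin looks brown inside, the middle one grey and the right one round. I'll zoom in to confirm and measure.

```bash
python3 - <<'E'
from h import *
im,d,K,W=load('top'); s,ds,Ks,Ws=load('scene')
a=cv2.resize(im[195:340,135:455],None,fx=2.5,fy=2.5,interpolation=cv2.INTER_CUBIC)
b=cv2.resize(s[180:280,190:360],(800,470)[:2],interpolation=cv2.INTER_CUBIC)[:237*2]
o=np.zeros((600,800,3),np.uint8); o[:362]=a[:362,:800]; o[362:]=cv2.resize(im[145:240,320:468],(371,238)).repeat(1,0) .__class__((238,800,3),np.uint8) if 0 else 0
o[362:,:400]=cv2.resize(s[180:275,195:355],(400,238),interpolation=cv2.INTER_CUBIC)
o[362:,400:]=cv2.resize(im[145:240,320:480],(400,238),interpolation=cv2.INTER_CUBIC)
cv2.imwrite('pics/c1.png',o)
P=cloud(d,K,W)
for n,(u,v) in dict(b4=(408,203),b3=(448,270),tray=(378,250),L=(183,282),M=(228,266),Rr=(270,244),riser=(365,205),jar=(290,165),barL=(197,321),barM=(241,298),barR=(287,276),tbar=(374,294)).items(): print(n,np.round(P[v,u],3))
E
```

```text
b4 [ 0.626 -0.22   0.086]
b3 [ 0.476 -0.32   0.024]
tray [ 0.526 -0.156  0.01 ]
L [0.446 0.3   0.063]
M [0.483 0.197 0.064]
Rr [0.534 0.1   0.065]
riser [ 0.626 -0.122  0.063]
jar [0.709 0.052 0.114]
barL [0.356 0.265 0.069]
barM [0.411 0.173 0.006]
barR [0.459 0.06  0.064]
tbar [ 0.418 -0.142  0.043]
```

View pics/c1.png

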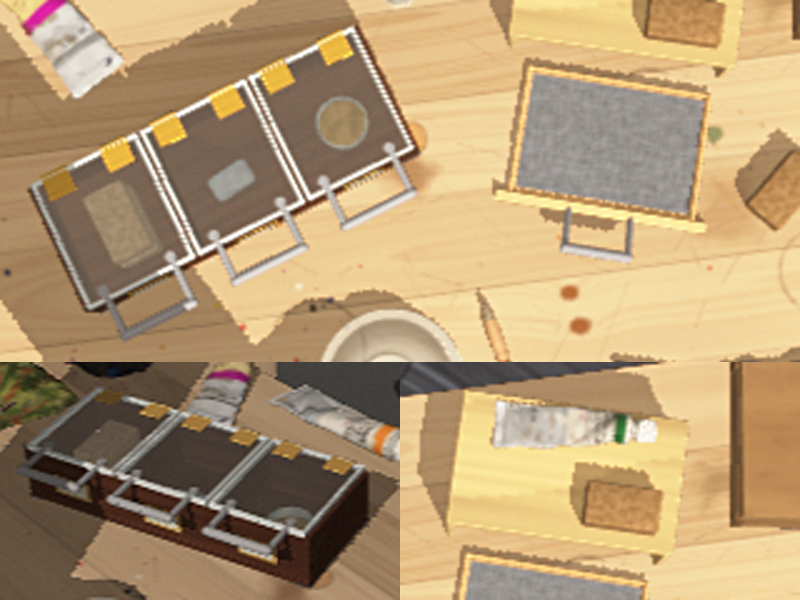

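The left bin holds a brown stack with an offset second outline, so blocks 1 and 2 are there. The middle bin has the grey rubber and the right bin the round tin. With blocks 3 and 4 also present, that makes four blocks, which I'll lay 2x2 in the tray.

```bash
cat >> h.py <<'E'
def rect(mask,K,W,z,seed=None):
    cs,_=cv2.findContours(mask.astype(np.uint8),cv2.RETR_EXTERNAL,cv2.CHAIN_APPROX_NONE)
    if seed is not None: cs=[c for c in cs if cv2.pointPolygonTest(c,tuple(map(float,seed)),True)>-6 and len(c)>15]
    c=max(cs,key=cv2.contourArea); p=ray(K,W,c[:,0,:],z)[:,:2]
    (cx,cy),(w,h),a=cv2.minAreaRect((p*1000).astype(np.float32))
    if w<h: a+=90; w,h=h,w
    return np.round([cx/1000,cy/1000],4),np.round([w,h],1),round((a+90)%180-90,1)  # centre, long/short mm, angle of long side
def to(x,y,z,yaw=None,st=None):
    st=st or arm.get_state(); Rm=rot(st); p=np.array(st["eef_pos"])
    cy=np.degrees(np.arctan2(Rm[1,0],Rm[0,0]))
    print('at',np.round(p,4),'yaw %.1f'%cy,'w %.4f'%st['width'],'tool shift',np.round(Rm.T@(np.array([x,y,z])-p),4), 'turn z %.1f'%(0 if yaw is None else -(((yaw-cy)+90)%180-90)),'q6 %.2f'%st['q'][5])
E
python3 - <<'E'
from h import *
im,d,K,W=load('top'); P=cloud(d,K,W)
hsv=cv2.cvtColor(im,cv2.COLOR_BGR2HSV)
q=np.array([(147.8,270.2),(171,319),(301,255),(277,206.2)])
w=ray(K,W,q,.066); print('org',np.round(w,3).tolist(),[round(np.linalg.norm(w[i]-w[i-1])*1000) for i in range(4)])
for n,(u,v) in dict(b4=(408,203),b3=(448,270),tray=(378,250),riser=(365,190),table=(420,290)).items(): print(n,hsv[v,u],im[v,u])
Z=P[...,2]
for n,(u,v),z in(("b4",(408,203),.084),("b3",(448,270),.024)):
    c=hsv[v-3:v+4,u-3:u+4].reshape(-1,3).mean(0)
    m=(Z>z-.010)&(Z<z+.012)&(d>0)&(np.abs(np.mgrid[:480,:640][1]-u)<35)&(np.abs(np.mgrid[:480,:640][0]-v)<35)
    print(n,c,rect(m,K,W,z,(u,v)))
m=(hsv[...,1]<60)&(hsv[...,2]<190); m=cv2.morphologyEx(m.astype(np.uint8),cv2.MORPH_OPEN,np.ones((5,5)))
print('tray',rect(m,K,W,.004,(378,250)))
m=(Z>.05)&(Z<.07)&(P[...,1]<-.05)&(P[...,1]>-.30)&(P[...,0]>.55)&(P[...,0]<.75)
print('riser',rect(m,K,W,.06))
E
```

```text
org [[0.473, 0.382, 0.066], [0.361, 0.325, 0.066], [0.508, 0.028, 0.066], [0.623, 0.084, 0.066]] [333, 126, 331, 128]
b4 [ 15 137 193] [ 89 142 193]
b3 [ 15 137 194] [ 90 143 194]
tray [ 12  16 155] [145 149 155]
riser [ 24  92 251] [160 234 251]
table [ 17 108 231] [133 189 231]
b4 [ 15.7755102  138.75510204 195.57142857] (array([ 0.6269, -0.2216]), array([70.6, 42. ]), 81.5)
b3 [ 15.69387755 137.6122449  194.63265306] (array([ 0.4742, -0.322 ]), array([72.5, 40.6]), -41.6)
tray (array([ 0.5218, -0.1582]), array([166.7, 110.9]), 80.6)
riser (array([ 0.6655, -0.1741]), array([214.7, 131.2]), 81.6)
```

Emit:
move_arm(rows="0 0 0 0.022 0.0267 0 0.0876;0 0 0 0.022 0.0267 0 0.0876;0 0 0 0.022 0.0267 0 0.0876;0 0 0 0.022 0.0267 0 0.0876;0 0 0 0.022 0.0267 0 0.0876;0 0 0 0.022 0.0267 0 0.0876;0 0 0 0.022 0.0267 0 0.0876;0 0 0 0.022 0.0267 0 0.0876")

```text
t: 1.1
eef_pos: [0.3027, 0.389, 0.2088]
ee_rot: [3.141, 0.0, -0.295]
force: [0.5, 0.9, 0.2]
width: 0.0877
gripper_force: 0.0
```

Emit:
move_arm(rows="0 0 0 0.022 0.0267 0 0.0876;0 0 0 0.022 0.0267 0 0.0876;0 0 0 0.022 0.0267 0 0.0876;0 0 9.4 0.022 0.0267 0 0.0876;0 0 9.4 0 0 0 0.0876;0 0 9.4 0 0 0 0.0876;0 0 9.4 0 0 0 0.0876;0 0 9.2 0 0 0 0.0876")

```text
t: 2.1
eef_pos: [0.3555, 0.2623, 0.2088]
ee_rot: [3.141, -0.0, -1.117]
force: [-0.2, -0.2, -0.2]
width: 0.0875
gripper_force: 0.0
```

```bash
python3 - <<'E'
from h import *
to(.353,.262,.2,-63.7)
im,d,K,W=grab("wrist","w1.png"); print(np.round(W,3).tolist())
E
```

```text
at [0.3555 0.2623 0.2088] yaw -64.0 w 0.0875 tool shift [-0.0008  0.0024  0.0088] turn z -0.3 q6 -0.63
[[-0.9, -0.418, -0.126, 0.391], [-0.437, 0.861, 0.259, 0.192], [0.0, 0.288, -0.958, 0.385], [0.0, 0.0, 0.0, 1.0]]
```

View pics/w1.png

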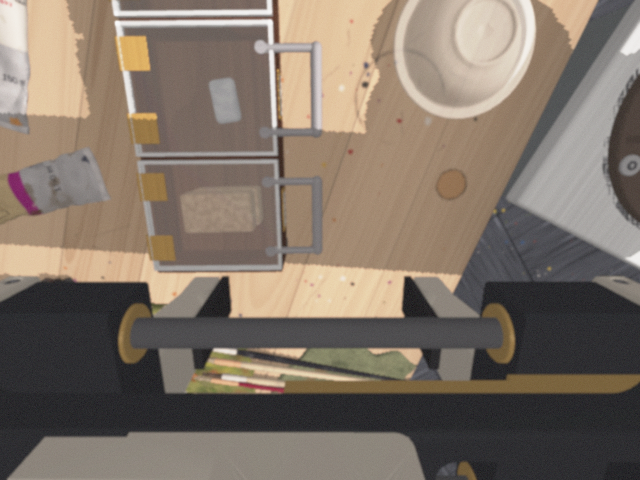

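The wrist view shows the left bin's bar from (318,180) to (318,252), with its lid at columns 142–283. The stacked pair is at (220,210).

```bash
python3 - <<'E'
from h import *
im,d,K,W=load('wrist')
b=ray(K,W,[(318,181),(318,253)],.065); c=b.mean(0); v=b[0]-b[1]
print('bar',np.round(b,4).tolist(),np.round(c,4),'len',np.linalg.norm(v),'ang',np.degrees(np.arctan2(-v[1],-v[0])))
L=ray(K,W,[(279,157),(283,268),(155,270),(142,160)],.066); print(np.round(L,4).tolist(),[np.linalg.norm(L[i]-L[i-1]) for i in range(4)],np.round(L.mean(0),4))
e=L[1]-L[0]; print('edge ang',np.degrees(np.arctan2(e[1],e[0])))
to(c[0],c[1],.052,-63.7)
E
```

```text
bar [[0.3703, 0.2295, 0.065], [0.339, 0.2937, 0.065]] [0.3547 0.2616 0.065 ] len 0.07144653367898801 ang 115.9824949870652
[[0.412, 0.2253, 0.066], [0.3639, 0.3232, 0.066], [0.4791, 0.3815, 0.066], [0.5239, 0.2826, 0.066]] [np.float64(0.12568879903861085), np.float64(0.10909183753154698), np.float64(0.12916178671052692), np.float64(0.10859787693039978)] [0.4447 0.3032 0.066 ]
edge ang 116.20691052284674
at [0.3554 0.2623 0.2088] yaw -64.4 w 0.0881 tool shift [0.0002 0.0009 0.1568] turn z -0.7 q6 -0.64
```

Emit:
move_arm(rows="0 0 -0.5 0 0.001 0.018 0.024;0 0 0 0 0 0.018 0.024;0 0 0 0 0 0.018 0.024;0 0 0 0 0 0.018 0.024;0 0 0 0 0 0.01 0.024;0 0 0 0 0 0 0.024;0 0 0 0 0 0 0.024;0 0 0 0 0 0 0.024")

```text
t: 3.15
eef_pos: [0.355, 0.2625, 0.1277]
ee_rot: [-3.141, 0.001, -1.103]
force: [-0.7, 0.1, 0.2]
width: 0.0243
gripper_force: 0.0
```

Emit:
move_arm(rows="0 0 0 0 0 0.0125 0.024;0 0 0 0 0 0.0125 0.024;0 0 0 0 0 0.0125 0.024;0 0 0 0 0 0.0125 0.024;0 0 0 0 0 0.0115 0.024;0 0 0 0 0 0.01 0.024;0 0 0 0 0 0 0.024;0 0 0 0 0 0 0.024")

```text
t: 4.15
eef_pos: [0.3549, 0.2623, 0.0558]
ee_rot: [-3.141, 0.0, -1.103]
force: [-0.5, -0.6, 0.5]
width: 0.0239
gripper_force: 0.0
```

Emit:
move_arm(rows="0 0 0 0 0 0 0;0 0 0 0 0 0 0;0 0 0 0 0 0 0;0 0 0 0 0 0 0;0 0 0 0 0 0 0", squeeze=25)

```text
t: 4.78
eef_pos: [0.3548, 0.2622, 0.0556]
ee_rot: [-3.142, 0.0, -1.103]
force: [-0.8, -0.3, 0.1]
width: 0.0006
gripper_force: 0.0
```

```bash
python3 - <<'E'
from h import *
s=arm.get_state(); print(s['width'],s['gripper_force'],s['force'])
grab("wrist","w2.png")
im,d,K,W=grab("scene"); c=cv2.resize(im[150:310,150:360],None,fx=2,fy=2)
w=cv2.resize(cv2.imread('pics/w2.png'),(420,315)); o=np.zeros((320,800,3),np.uint8); o[:,:380]=c[:,:380]; o[:315,380:]=w; cv2.imwrite('pics/c2.png',o)
E
```

```text
0.0005769028287660695 0.0 [-0.7813932  -0.34280784  0.07161121]
```

View pics/c2.png

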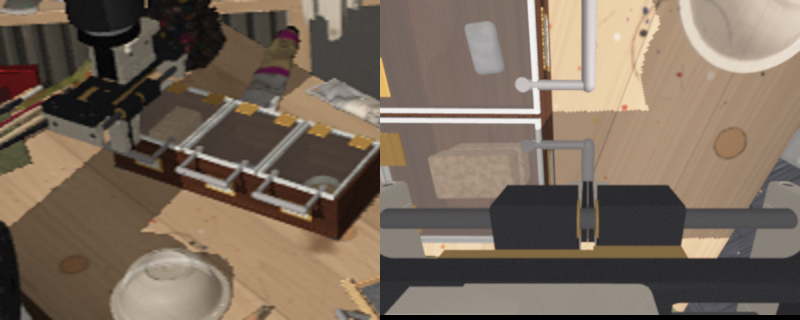

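The wrist crop shows the bar running in line with the finger gap, but the width reads about 0. I'll check the heights from depth.

```bash
python3 - <<'E'
from h import *
im,d,K,W=load('wrist'); P=cloud(d,K,W)
# crop scale .65625
for u,v in [(588,160),(588,175),(588,190),(588,200),(588,215),(560,145),(520,210),(650,210)]:
    U,V=int((u-380)/.65625),int(v/.65625); print(U,V,np.round(P[V,U],4),im[V,U])
s=rotm=arm.get_state(); print(np.round(s['eef_pos'],4))
cv2.imwrite('pics/c3.png',cv2.resize(im[190:400,200:440],(720,630))[:600])
E
```

```text
316 243 [0.3672 0.2394 0.069 ] [128 128 132]
316 266 [0.3618 0.2502 0.0699] [125 127 131]
316 289 [0.356  0.2617 0.0699] [93 94 97]
316 304 [0.3517 0.2702 0.0683] [95 95 98]
316 327 [0.3698 0.2342 0.156 ] [83 82 85]
274 220 [0.391  0.2384 0.0678] [135 134 139]
213 320 [0.3935 0.2393 0.163 ] [50 47 48]
411 320 [0.3532 0.2189 0.1631] [50 45 47]
[0.3547 0.2621 0.0555]
```

View pics/c3.png

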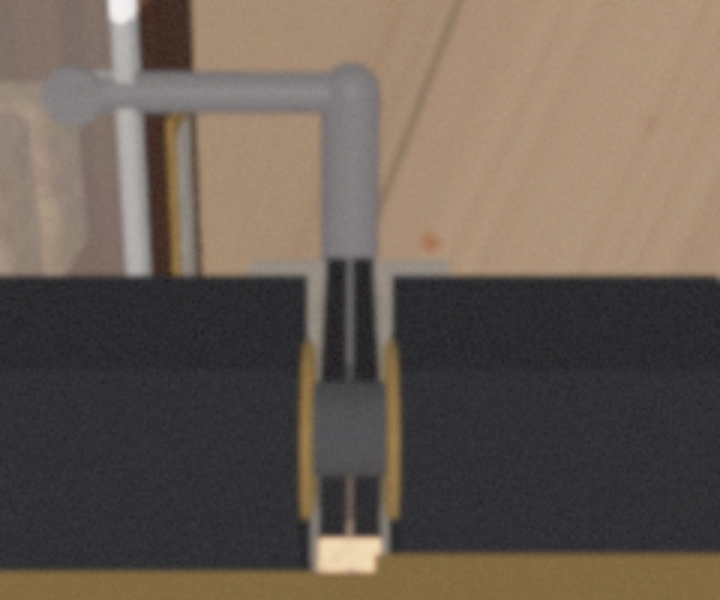

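```bash
python3 - <<'E'
from h import *
im,d,K,W=load('wrist'); P=cloud(d,K,W)
for V in (270,280,289,300,310): print(V,[(U,im[V,U].tolist()[0],np.round(P[V,U]*1000).astype(int).tolist()) for U in range(302,332,3)])
to(.3547,.2616,.052)
E
```

```text
270 [(302, 110, [357, 282, 1]), (305, 111, [355, 281, 1]), (308, 116, [364, 256, 66]), (311, 123, [363, 254, 69]), (314, 124, [362, 253, 69]), (317, 128, [360, 252, 69]), (320, 125, [391, 192, 232]), (323, 122, [357, 252, 67]), (326, 114, [342, 274, 2]), (329, 118, [339, 274, 0])]
280 [(302, 131, [367, 255, 82]), (305, 130, [365, 255, 82]), (308, 103, [364, 254, 82]), (311, 39, [362, 255, 78]), (314, 52, [361, 254, 79]), (317, 87, [358, 257, 69]), (320, 41, [358, 253, 78]), (323, 61, [357, 252, 78]), (326, 131, [356, 250, 82]), (329, 131, [355, 249, 82])]
289 [(302, 97, [376, 231, 146]), (305, 131, [365, 254, 92]), (308, 81, [363, 257, 86]), (311, 43, [362, 255, 88]), (314, 51, [361, 254, 89]), (317, 87, [355, 262, 69]), (320, 37, [358, 253, 88]), (323, 47, [357, 252, 88]), (326, 116, [357, 250, 92]), (329, 125, [355, 250, 92])]
300 [(302, 96, [374, 233, 147]), (305, 127, [363, 258, 94]), (308, 63, [363, 254, 101]), (311, 38, [362, 255, 99]), (314, 52, [361, 254, 99]), (317, 85, [352, 268, 69]), (320, 33, [359, 253, 100]), (323, 44, [357, 253, 99]), (326, 115, [354, 255, 92]), (329, 126, [354, 253, 94])]
310 [(302, 72, [375, 233, 154]), (305, 96, [373, 234, 150]), (308, 50, [363, 256, 107]), (311, 40, [362, 255, 108]), (314, 49, [361, 254, 108]), (317, 85, [350, 273, 69]), (320, 39, [359, 253, 109]), (323, 39, [358, 252, 108]), (326, 93, [357, 252, 109]), (329, 68, [369, 229, 155])]
at [0.3547 0.2621 0.0555] yaw -63.2 w 0.0007 tool shift [0.0004 0.0003 0.0035] turn z 0.0 q6 -0.62
```

The slit between the closed pads shows the bar's top at z 0.069, and the pad bottoms sit at about 0.073. The closed fingers are above the bar, so the tips are higher than the nominal figure. I'll reopen slightly, go down 20 mm and close.

Emit:
move_arm(rows="0 0 0 0 0 0 0.024;0 0 0 0 0 0 0.024;0 0 0 0 0 0 0.024;0 0 0 0 0 0.005 0.024;0 0 0 0 0 0.005 0.024;0 0 0 0 0 0.005 0.024;0 0 0 0 0 0.005 0.024;0 0 0 0 0 0 0.024")

```text
t: 5.88
eef_pos: [0.3545, 0.2618, 0.035]
ee_rot: [3.141, -0.001, -1.103]
force: [-0.8, 1.0, -0.1]
width: 0.0244
gripper_force: 0.0
```

Emit:
move_arm(rows="0 0 0 0 0 0 0;0 0 0 0 0 0 0;0 0 0 0 0 0 0;0 0 0 0 0 0 0")

```text
t: 6.38
eef_pos: [0.3549, 0.2623, 0.0357]
ee_rot: [-3.141, 0.0, -1.103]
force: [0.6, 0.4, 1.0]
width: 0.0092
gripper_force: 25.0
```

```bash
python3 - <<'E'
from h import *
im,d,K,W=grab('wrist','w3.png'); P=cloud(d,K,W); print(arm.get_state()['eef_pos'])
for U in (296,300,304,308,312,316,320,324,328,332,336): print(U,[(V,int(im[V,U,0]),np.round(P[V,U]*1000).astype(int).tolist()) for V in range(262,306,6)])
E
```

```text
[0.35485021 0.26229008 0.0357286 ]
296 [(262, 115, [366, 271, 1]), (268, 114, [364, 275, 0]), (274, 113, [363, 279, 1]), (280, 133, [369, 257, 62]), (286, 127, [369, 257, 68]), (292, 124, [368, 257, 73]), (298, 122, [367, 260, 72]), (304, 111, [368, 256, 86])]
300 [(262, 115, [364, 271, 0]), (268, 114, [362, 274, 1]), (274, 108, [360, 278, 1]), (280, 72, [367, 258, 58]), (286, 55, [367, 257, 66]), (292, 41, [366, 257, 71]), (298, 37, [366, 257, 78]), (304, 42, [366, 257, 82])]
304 [(262, 115, [361, 269, 1]), (268, 107, [360, 273, 1]), (274, 106, [358, 277, 1]), (280, 47, [365, 256, 59]), (286, 39, [365, 256, 66]), (292, 41, [365, 256, 72]), (298, 33, [365, 256, 77]), (304, 39, [365, 256, 83])]
308 [(262, 112, [369, 244, 67]), (268, 114, [368, 247, 66]), (274, 114, [366, 250, 66]), (280, 116, [365, 252, 67]), (286, 116, [364, 255, 67]), (292, 113, [362, 258, 67]), (298, 112, [361, 260, 67]), (304, 115, [360, 263, 67])]
312 [(262, 123, [368, 243, 69]), (268, 124, [366, 245, 69]), (274, 127, [365, 248, 68]), (280, 120, [364, 250, 69]), (286, 123, [362, 253, 68]), (292, 125, [361, 256, 6
[... 715 characters left out ...]
8]), (304, 117, [353, 259, 68])]
328 [(262, 103, [347, 262, 1]), (268, 104, [345, 266, 1]), (274, 111, [343, 270, 1]), (280, 57, [355, 251, 59]), (286, 47, [355, 251, 65]), (292, 49, [355, 252, 71]), (298, 47, [355, 252, 77]), (304, 37, [356, 251, 84])]
332 [(262, 104, [345, 261, 0]), (268, 118, [343, 264, 1]), (274, 111, [341, 269, 0]), (280, 64, [353, 250, 59]), (286, 51, [353, 251, 65]), (292, 40, [353, 251, 71]), (298, 37, [354, 250, 78]), (304, 36, [354, 251, 83])]
336 [(262, 119, [343, 259, 1]), (268, 118, [341, 263, 1]), (274, 115, [339, 267, 1]), (280, 132, [352, 248, 61]), (286, 129, [352, 249, 68]), (292, 120, [352, 249, 73]), (298, 118, [351, 252, 72]), (304, 102, [352, 250, 83])]
```

The bar is held (9 mm, 25 N). Now I'll swing the lid up.

Emit:
move_arm(rows="0 0 0 0 -0.0004 -0.0119 0;0 0 0 0 -0.0013 -0.0118 0;0 0 0 0 -0.0021 -0.0117 0;0 0 0 0 -0.003 -0.0115 0;0 0 0 0 -0.0038 -0.0113 0;0 0 0 0 -0.0046 -0.011 0;0 0 0 0 -0.0054 -0.0106 0;0 0 0 0 -0.0062 -0.0102 0")

```text
t: 7.42
eef_pos: [0.3821, 0.2763, 0.1272]
ee_rot: [-3.134, 0.001, -1.102]
force: [26.6, 5.9, -22.5]
width: 0.0089
gripper_force: 25.0
```

Emit:
move_arm(rows="0 0 0 0 -0.0069 -0.0097 0;0 0 0 0 -0.0076 -0.0092 0;0 0 0 0 -0.0082 -0.0086 0;0 0 0 0 -0.0088 -0.008 0;0 0 0 0 -0.0094 -0.0073 0;0 0 0 0 -0.0099 -0.0066 0;0 0 0 0 -0.0103 -0.0059 0;0 0 0 0 -0.0107 -0.0051 0")

```text
t: 8.43
eef_pos: [0.4427, 0.3058, 0.1871]
ee_rot: [3.14, -0.001, -1.103]
force: [-4.4, -4.2, 4.0]
width: 0.0089
gripper_force: 25.0
```

Emit:
move_arm(rows="0 0 0 0 -0.0111 -0.0043 0;0 0 0 0 -0.0113 -0.0035 0;0 0 0 0 -0.0116 -0.0027 0;0 0 0 0 -0.0117 -0.0018 0;0 0 0 0 -0.0118 -0.001 0;0 0 0 0 -0.0119 -0.0001 0;0 0 0 0 -0.0118 0.0008 0;0 0 0 0 -0.0118 0.0016 0")

```text
t: 9.43
eef_pos: [0.5266, 0.348, 0.1973]
ee_rot: [3.141, -0.001, -1.103]
force: [1.3, -5.0, 1.8]
width: 0.009
gripper_force: 25.0
```

```bash
python3 - <<'E'
from h import *
s=arm.get_state(); print(np.round(s['eef_pos'],4),s['width'],np.round(s['force'],1),np.round(s['q'],2))
im,d,K,W=grab('wrist')
ws=cv2.resize(im,(400,300)); sc,_,_,_=grab('scene'); o=np.zeros((300,800,3),np.uint8); o[:,:400]=ws; o[:,400:]=cv2.resize(sc[60:300,100:420],(400,300)); cv2.imwrite('pics/c4.png',o)
E
```

```text
[0.5266 0.348  0.1973] 0.009016855907762035 [ 1.3 -5.   1.8] [ 0.89  0.3  -0.11  0.   -1.17 -0.43]
```

View pics/c4.png

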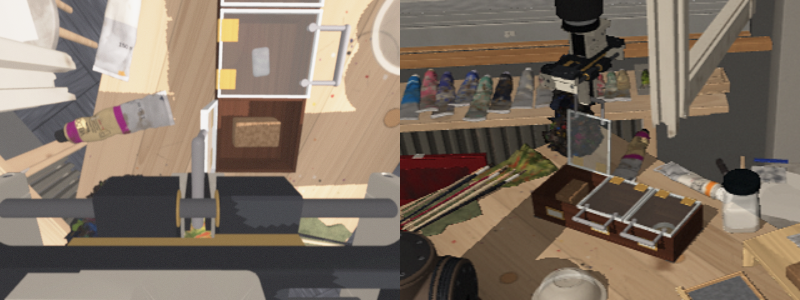

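The lid is upright at about 100°, with the block stack exposed in the left bin. I'll lean the lid back slightly more, then release it and rise.

Emit:
move_arm(rows="0 0 0 0 -0.0126 0.0027 0;0 0 0 0 -0.0123 0.0037 0;0 0 0 0 -0.012 0.0047 0;0 0 0 0 -0.0116 0.0056 0;0 0 0 0 0 0 0.024;0 0 0 0 0 0 0.024;0 0 0 0 0 0 0.024;0 0 0 0 0 -0.01 0.024")

```text
t: 10.52
eef_pos: [0.5685, 0.3704, 0.1901]
ee_rot: [3.141, -0.0, -1.103]
force: [-0.6, -0.1, -0.2]
width: 0.0241
gripper_force: 0.0
```

Emit:
move_arm(rows="0 0 0 0 0 -0.02 0.024;0 0 0 0 0 -0.02 0.024;0 0 0 0 0 -0.02 0.024;0 0 0 0 0.035 -0.01 0.05;0 0 0 0 0.035 0 0.05;0 0 0 0 0.035 0 0.05;0 0 -9 0 0.035 0 0.05;0 0 -9 0 0 0 0.05")

```text
t: 11.52
eef_pos: [0.4426, 0.3066, 0.2624]
ee_rot: [-3.139, 0.001, -0.782]
force: [1.0, -0.2, 0.2]
width: 0.0499
gripper_force: 0.0
```

Emit:
move_arm(rows="0 0 -10.2 0 0 0 0.05;0 0 -10.2 0 0 0 0.05;0 0 -10.2 0 0 0 0.05;0 0 -10.2 0 0 0 0.05;0 0 -10.2 0 0 0 0.05;0 0 -10.2 0 0 0 0.05;0 0 -10.2 0 0 0 0.05;0 0 0 0 0 0 0.05")

```text
t: 12.52
eef_pos: [0.4441, 0.3075, 0.2612]
ee_rot: [-3.141, -0.001, 0.456]
force: [0.4, 0.6, 0.3]
width: 0.0501
gripper_force: 0.0
```

```bash
python3 - <<'E'
from h import *
to(.4447,.3032,.25,26.2)
im,d,K,W=grab('wrist','w5.png'); P=cloud(d,K,W)
hsv=cv2.cvtColor(im,cv2.COLOR_BGR2HSV)
m=(P[...,2]>.045)&(P[...,2]<.06)&(hsv[...,2]>110)&(hsv[...,0]<20)&(hsv[...,1]>80); m&=(abs(P[...,0]-.4447)<.06)&(abs(P[...,1]-.303)<.06)
try: print('blk',rect(m,K,W,.053), np.median(P[m],0), m.sum(), np.median(np.argwhere(m),0))
except Exception as e: print(e)
# finger tips: near points in tool frame
s=arm.get_state(); T=(P-np.array(s['eef_pos']))@rot(s)
n=(d>0)&(T[...,2]>-.09)&(abs(T[...,1])<.075)&(abs(T[...,0])<.03)&(T[...,2]<.03)
if n.any(): q=T[n]; print('finger tool z max',np.sort(q[:,2])[-200::40],'y',q[:,1].min(),q[:,1].max())
E
```

```text
at [0.4441 0.3075 0.2612] yaw 26.2 w 0.0501 tool shift [-0.0014  0.0041  0.0112] turn z -0.0 q6 1.06
blk (array([0.447 , 0.3047]), array([69.1, 38.5]), 27.0) [0.44860145 0.30508163 0.05371157] 2007 [203. 319.]
finger tool z max [-0.02333093 -0.02253798 -0.02192433 -0.02101918 -0.01989084] y -0.041748175394566676 0.0423939675927777
```

View pics/w5.png

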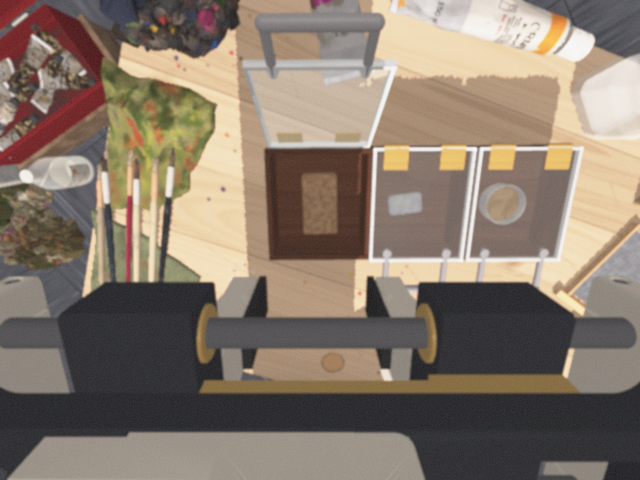

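The view shows the stack centred at pixel (319,203), 69x38 mm at 0.053 high. The middle and right lids are shut and the left lid leans back. Depth also puts the fingertips about 18 mm behind the TCP, which agrees with the bar grasp. Going for the top block.

Emit:
move_arm(rows="0 0 0 0.0014 0.0038 0.027 0.05;0 0 -0.5 0 0 0.027 0.05;0 0 0 0 0 0.027 0.05;0 0 0 0 0 0.027 0.05;0 0 0 0 0 0.027 0.05;0 0 0 0 0 0.027 0.05;0 0 0 0 0 0.027 0.05;0 0 0 0 0 0.02 0.05")

```text
t: 13.58
eef_pos: [0.4469, 0.3044, 0.0505]
ee_rot: [3.141, 0.0, 0.462]
force: [0.1, 0.0, -1.2]
width: 0.0502
gripper_force: 0.0
```

Emit:
move_arm(rows="0 0 0 0 0 0.012 0.05;0 0 0 0 0 0.012 0.05;0 0 0 0 0 0.009 0.05;0 0 0 0 0 0 0.05;0 0 0 0 0 0 0.02;0 0 0 0 0 0 0.02;0 0 0 0 0 0 0.02;0 0 0 0 0 0 0.02", squeeze=25)

```text
t: 14.58
eef_pos: [0.4473, 0.3048, 0.0188]
ee_rot: [-3.141, -0.001, 0.466]
force: [-1.3, -0.2, 4.0]
width: 0.0398
gripper_force: 24.9
```

Holding block 2 (39.8 mm). I'll lift it, carry it over the tray and turn.

Emit:
move_arm(rows="0 0 0 0 0 -0.03 0.02;0 0 0 0 0 -0.035 0.02;0 0 0 0 0 -0.035 0.02;0 0 0 0 0 -0.035 0.02;0 0 0 -0.0144 0.0448 -0.02 0.02;0 0 0 -0.0144 0.0448 0 0.02;0 0 0 -0.0144 0.0448 0 0.02;0 0 0 -0.0144 0.0448 0 0.02")

```text
t: 15.58
eef_pos: [0.4759, 0.1171, 0.1733]
ee_rot: [-3.141, -0.0, 0.466]
force: [0.7, 0.6, -0.9]
width: 0.0396
gripper_force: 24.9
```

Emit:
move_arm(rows="0 0 0 -0.0144 0.0448 0 0.02;0 0 0 -0.0144 0.0448 0 0.02;0 0 0 -0.0144 0.0448 0 0.02;0 0 0 -0.0144 0.0448 0 0.02;0 0 0 -0.0144 0.0448 0 0.02;0 0 10.4 -0.0144 0.0448 0 0.02;0 0 10.4 0 0 0 0.02;0 0 10.4 0 0 0 0.02")

```text
t: 16.58
eef_pos: [0.5192, -0.1613, 0.1728]
ee_rot: [-3.141, 0.001, -0.086]
force: [-0.8, 0.3, -0.4]
width: 0.04
gripper_force: 24.9
```

Emit:
move_arm(rows="0 0 10.4 0 0 0 0.02;0 0 10.4 0 0 0 0.02;0 0 10.4 0 0 0 0.02;0 0 10.4 0 0 0 0.02;0 0 10.4 0 0 0 0.02;0 0 10.4 0 0 0 0.02;0 0 10.4 0 0 0 0.02;0 0 10.4 0 0 0 0.02")

```text
t: 17.58
eef_pos: [0.5194, -0.1604, 0.173]
ee_rot: [3.141, 0.0, -1.537]
force: [-0.1, 0.4, 0.0]
width: 0.0397
gripper_force: 24.9
```

```bash
python3 - <<'E'
from h import *
to(.55,-.11,.18,-98.4)
im,d,K,W=grab('wrist','w6.png')
E
```

```text
at [ 0.5194 -0.1604  0.173 ] yaw -88.0 w 0.0397 tool shift [-0.0493 -0.0323 -0.007 ] turn z 10.4 q6 -0.03
```

View pics/w6.png

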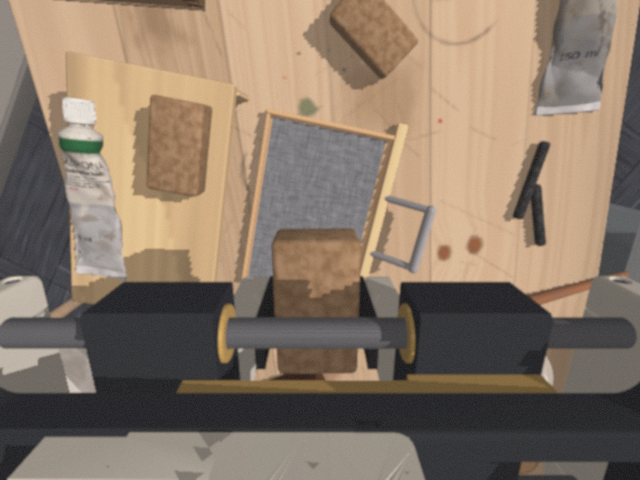

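The view shows the tray's back right corner at pixel (267,112), its strip's right end at (405,126), and its bar from (432,207) to (412,270). Block 4 is at (180,145) and block 3 at (375,33).

```bash
cat > tray.py <<'E'
from h import *
def report(corner,strip,bar,riser):
    im,d,K,W=load('wrist')
    c=ray(K,W,[corner,strip],.010); b=ray(K,W,bar,.036); r=ray(K,W,riser,.060)
    print('corner',np.round(c,4).tolist(),'bar mid',np.round(b.mean(0),4),'len',np.linalg.norm(b[0]-b[1]))
    e=c[0]-c[1]; yaw=np.degrees(np.arctan2(e[1],e[0]))-np.degrees(np.arctan2(12,134)); print('dist(134.5)',np.linalg.norm(e),'yaw',yaw)
    e=b[1]-b[0]; print('bar yaw',np.degrees(np.arctan2(e[1],e[0]))-90)
    t=np.radians(yaw); Rt=np.array([[np.cos(t),-np.sin(t)],[np.sin(t),np.cos(t)]])
    print('origin from corner',np.round(c[0,:2]-Rt@[.062,-.09],4),'from strip',np.round(c[1,:2]-Rt@[-.072,-.102],4),'from bar',np.round(b.mean(0)[:2]-Rt@[-.108,0],4))
    e=r[1]-r[0]; print('riser pts',np.round(r,4).tolist(),'yaw',np.degrees(np.arctan2(e[1],e[0]))-90)
E
python3 - <<'E'
from tray import *
im,d,K,W=load('wrist'); P=cloud(d,K,W)
report((266,113),(407,126),[(433,206),(413,269)],[(236,88),(215,270)])
hsv=cv2.cvtColor(im,cv2.COLOR_BGR2HSV)
br=(hsv[...,1]>115)&(hsv[...,2]<185)
u=np.mgrid[:480,:640]
print('b4',rect(br&(u[1]>140)&(u[1]<220)&(u[0]>90)&(u[0]<200),K,W,.084))
print('b3',rect(br&(u[1]>320)&(u[1]<430)&(u[0]<90),K,W,.024))
# held block in tool frame
s=arm.get_state(); T=(P-np.array(s['eef_pos']))@rot(s)
h=(u[1]>285)&(u[1]<350)&(u[0]>245)&(u[0]<275); q=T[h]; print('held face tool',np.round(np.median(q,0),4), np.round(P[h][:,2].min(),4),np.round(np.percentile(q,[2,98],0),4).tolist())
E
```

```text
corner [[0.5705, -0.2554, 0.01], [0.437, -0.2481, 0.01]] bar mid [ 0.4172 -0.1452  0.036 ] len 0.06484726239433024
dist(134.5) 0.13368186576492117 yaw -8.238895670533378
bar yaw -10.169298163936475
origin from corner [ 0.522  -0.1574] from strip [ 0.5229 -0.1574] from bar [ 0.5241 -0.1607]
riser pts [[0.5868, -0.2706, 0.06], [0.6114, -0.1161, 0.06]] yaw -9.053199427110556
b4 (array([ 0.6293, -0.1935]), array([0., 0.]), 0.0)
b3 (array([ 0.458 , -0.3045]), array([0., 0.]), 0.0)
held face tool [ 0.0246 -0.0008 -0.0349] 0.206 [[0.0179, -0.0141, -0.0362], [0.0311, 0.013, -0.0337]]
```

Emit:
move_arm(rows="0 0 5.5 0 0 0 0.02;0 0 5.5 0 0 0 0.02;0 0 0 -0.0225 -0.018 0 0.02;0 0 0 -0.0225 -0.018 0.02 0.02;0 0 0 0 0 0.03 0.02;0 0 0 0 0 0.03 0.02;0 0 0 0 0 0.03 0.02;0 0 0 0 0 0.02 0.02")

```text
t: 18.62
eef_pos: [0.562, -0.1207, 0.0415]
ee_rot: [3.14, -0.0, -1.719]
force: [-0.1, -0.1, 0.5]
width: 0.0399
gripper_force: 24.9
```

```bash
python3 - <<'E'
from h import *
to(.5622,-.1217,-.003,-99)
im,d,K,W=grab('wrist'); P=cloud(d,K,W); s=arm.get_state(); T=(P-np.array(s['eef_pos']))@rot(s)
n=(d>0)&(abs(T[...,1])<.12)&(abs(T[...,0])<.09)&(T[...,2]>-.12)&(T[...,2]<-.06)&(abs(T[...,1])>.05)
print('body lower', np.percentile(T[n][:,2],[90,98,99.8]) if n.any() else 0)
E
```

```text
at [ 0.562  -0.1207  0.0415] yaw -98.5 w 0.0399 tool shift [ 0.0009 -0.0004  0.0445] turn z 0.5 q6 -0.28
body lower [-0.09034856 -0.08762543 -0.0865036 ]
```

The body sits 87 mm above the TCP, so it clears the riser. Lowering and releasing.

Emit:
move_arm(rows="0 0 0 0.001 0 0.015 0.02;0 0 0 0 0 0.015 0.02;0 0 0 0 0 0.008 0.02;0 0 0 0 0 0.0065 0.02;0 0 0 0 0 0 0.02;0 0 0 0 0 0 0.047;0 0 0 0 0 0 0.047;0 0 0 0 0 0 0.047")

```text
t: 19.68
eef_pos: [0.5622, -0.1224, -0.0009]
ee_rot: [-3.141, 0.0, -1.722]
force: [0.7, 0.1, 0.5]
width: 0.0468
gripper_force: 0.0
```

Emit:
move_arm(rows="0 0 0 0 0 -0.02 0.047;0 0 0 0 0 -0.03 0.047;0 0 0 0 0 -0.04 0.052;0 0 0 0 0 -0.04 0.052;0 0 0 0 0 -0.04 0.052;0 0 0 0 0 0 0.052")

```text
t: 20.42
eef_pos: [0.5642, -0.1224, 0.1727]
ee_rot: [-3.135, 0.001, -1.722]
force: [0.0, 0.8, -1.5]
width: 0.0522
gripper_force: 0.0
```

```bash
python3 - <<'E'
from h import *
im,d,K,W=grab('wrist','w7.png'); to(.627,-.2216,.15,-98.5)
t,dt,K2,W2=grab('top'); P=cloud(dt,K2,W2); Z=P[...,2]; u=np.mgrid[:480,:640]
hs=cv2.cvtColor(t,cv2.COLOR_BGR2HSV); br=(hs[...,1]>110)&(hs[...,2]<215)&(hs[...,2]>120)&(hs[...,0]<19)
for n,x,y,z in(("b4",.627,-.222,.084),("b3",.474,-.322,.024),('b2',.562,-.122,.028)):
    m=(abs(P[...,0]-x)<.07)&(abs(P[...,1]-y)<.07)&(Z>z-.01)&(Z<z+.01)
    try: print(n,rect(m,K2,W2,z),m.sum())
    except Exception as e: print(n,'none')
o=np.zeros((480,800,3),np.uint8); o[:360,:480]=cv2.resize(im,(480,360)); o[:240,480:]=cv2.resize(t[150:330,300:540],(320,240)); cv2.imwrite('pics/c7.png',o)
E
```

```text
at [ 0.5628 -0.1223  0.1705] yaw -98.7 w 0.0518 tool shift [ 0.0885 -0.0783  0.0207] turn z -0.2 q6 -0.28
b4 (array([ 0.6208, -0.2482]), array([46.2, 24.6]), -32.5) 153
b3 (array([ 0.4747, -0.3225]), array([71.1, 40.7]), -41.4) 505
b2 (array([ 0.5648, -0.0899]), array([40.4, 12.2]), -8.5) 62
```

View pics/c7.png

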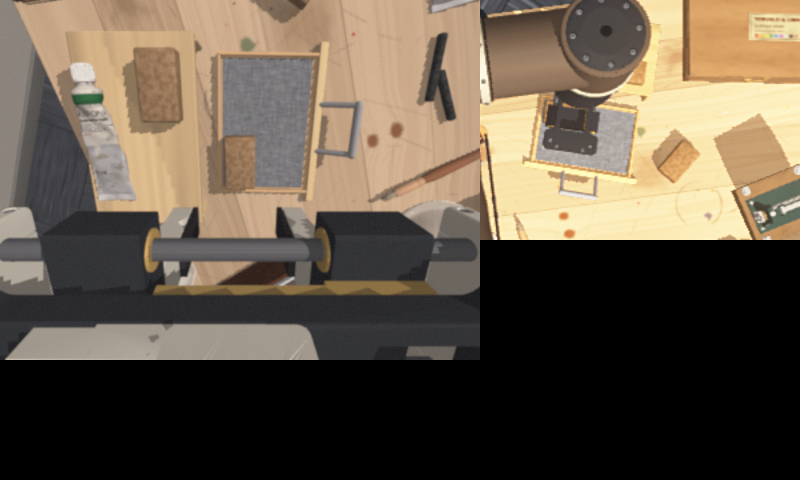

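Block 2 lies in the back left of the tray, at crop pixel (240,163). Measuring it and block 4 from this frame.

```bash
cat >> h.py <<'E'
def blk(n,x,y,z,r=.06,src='wrist'):
    im,d,K,W=load(src); P=cloud(d,K,W); hs=cv2.cvtColor(im,cv2.COLOR_BGR2HSV)
    m=(abs(P[...,0]-x)<r)&(abs(P[...,1]-y)<r)&(abs(P[...,2]-z)<.009)&(d>0)
    m=cv2.morphologyEx(m.astype(np.uint8),cv2.MORPH_OPEN,np.ones((3,3)))
    print(n,rect(m,K,W,z),int(m.sum()),'z',np.round(np.median(P[m>0][:,2]),4))
E
python3 - <<'E'
from tray import *
blk('b2',.562,-.122,.028); blk('b4',.627,-.222,.084); blk('b3',.474,-.322,.024)
s=1/.75
report((218*s,53*s),(327*s,43*s),[(361*s,102*s),(353*s,158*s)],[(196*s,40*s),(203*s,210*s)])
im,d,K,W=load('wrist');hsv=cv2.cvtColor(im,cv2.COLOR_BGR2HSV);m=(hsv[...,1]<60)&(hsv[...,2]<190)&(hsv[...,2]>60);m=cv2.morphologyEx(m.astype(np.uint8),cv2.MORPH_OPEN,np.ones((3,3)));m[275:]=0
u=np.mgrid[:480,:640]; P=cloud(d,K,W); m[(abs(P[...,0]-.523)>.08)|(abs(P[...,1]+.158)>.11)]=0
q=ray(K,W,np.argwhere(m>0)[:,::-1],.004)[:,:2]; t=np.radians(-9); l=(q-[.523,-.158])@np.array([[np.cos(t),-np.sin(t)],[np.sin(t),np.cos(t)]])
print('liner in tray frame pct',np.round(np.percentile(l,[.3,99.7],0),4).tolist()); print('liner rect',rect(m,K,W,.004))
E
```

```text
b2 (array([ 0.5628, -0.1217]), array([70.1, 39.7]), 82.0) 2923 z 0.0287
b4 (array([ 0.6286, -0.2241]), array([68.7, 41.5]), 81.3) 5561 z 0.0846
b3 (array([ 0.4681, -0.2899]), array([14.8,  5.7]), -8.9) 114 z 0.022
corner [[0.5689, -0.2571, 0.01], [0.4384, -0.2479, 0.01]] bar mid [ 0.4165 -0.1424  0.036 ] len 0.06703338440003924
dist(134.5) 0.130843255380092 yaw -9.177345199508014
bar yaw -9.249953128278293
origin from corner [ 0.5221 -0.1584] from strip [ 0.5257 -0.1587] from bar [ 0.5231 -0.1597]
riser pts [[0.5865, -0.264, 0.06], [0.6153, -0.0781, 0.06]] yaw -8.8063663529378
liner in tray frame pct [[-0.0856, -0.0864], [0.298, 0.0816]]
liner rect (array([ 0.5233, -0.1605]), array([168.2, 111.7]), 80.4)
```

Emit:
move_arm(rows="0 0 0 0.03 -0.0265 0 0.048;0 0 0 0.03 -0.0265 0 0.048;0 0 0 0.0297 -0.0266 0 0.048;0 0 0 0 0 0.03 0.048;0 0 0 0 0 0.03 0.048;0 0 0 0 0 0.02 0.048;0 0 0 0 0 0.005 0.048;0 0 0 0 0 0 0.048")

```text
t: 21.52
eef_pos: [0.6269, -0.2231, 0.0832]
ee_rot: [3.14, -0.0, -1.722]
force: [0.1, 0.1, 0.4]
width: 0.0481
gripper_force: 0.0
```

```bash
python3 - <<'E'
from h import *
to(.6283,-.223,.048,-98.6)
grab('wrist'); blk('b4',.628,-.222,.084)
E
```

```text
at [ 0.6269 -0.2231  0.0832] yaw -98.7 w 0.0481 tool shift [-0.0003 -0.0014  0.0352] turn z -0.1 q6 -0.10
b4 (array([ 0.6292, -0.2306]), array([61.8, 39.5]), 81.3) 7421 z 0.0847
```

Emit:
move_arm(rows="0 0 0 0 -0.0017 0.015 0.048;0 0 0 0 0 0.012 0.048;0 0 0 0 0 0.0075 0.048;0 0 0 0 0 0 0.02;0 0 0 0 0 0 0.02;0 0 0 0 0 0 0.02;0 0 0 0 0 0 0.02;0 0 0 0 0 0 0.02")

```text
t: 22.58
eef_pos: [0.6288, -0.2234, 0.0494]
ee_rot: [-3.141, -0.0, -1.722]
force: [-0.8, 1.1, -0.9]
width: 0.0398
gripper_force: 25.0
```

Emit:
move_arm(rows="0 0 0 0 0 -0.03 0.02;0 0 0 0 0 -0.03 0.02;0 0 0 0 0 -0.01 0.02;0 0 0 0 0 0 0.02")

```text
t: 23.08
eef_pos: [0.629, -0.2233, 0.1197]
ee_rot: [-3.14, 0.0, -1.723]
force: [-0.3, 0.2, -1.3]
width: 0.0397
gripper_force: 25.0
```

```bash
python3 - <<'E'
from h import *
im,d,K,W=grab('wrist'); P=cloud(d,K,W); s=arm.get_state(); T=(P-np.array(s['eef_pos']))@rot(s)
h=(d>0)&(abs(T[...,1])<.015)&(T[...,0]>.012)&(T[...,0]<.06)&(T[...,2]>-.05)&(T[...,2]<.02)
print('held top',np.round(np.percentile(T[h][:,2],[5,50]),4),'x to',np.round(T[h][:,0].max(),4))
t=np.radians(-9.2); o=np.array([.523,-.159])
for x,y in((.033,-.041),(-.038,.041),(-.038,-.041)): print(np.round(o+[np.cos(t)*x-np.sin(t)*y,np.sin(t)*x+np.cos(t)*y],4))
to(.549,-.2047,-.003,-99)
E
```

```text
held top [-0.0379 -0.0368] x to 0.0364
[ 0.549  -0.2047]
[ 0.492  -0.1125]
[ 0.4789 -0.1934]
at [ 0.6284 -0.2232  0.1187] yaw -98.7 w 0.0400 tool shift [-0.0062  0.0813  0.1217] turn z 0.3 q6 -0.10
```

Emit:
move_arm(rows="0 0 0.3 -0.003 0.0405 0 0.02;0 0 0 -0.0032 0.0408 0.01 0.02;0 0 0 0 0 0.03 0.02;0 0 0 0 0 0.03 0.02;0 0 0 0 0 0.03 0.02;0 0 0 0 0 0.0135 0.02;0 0 0 0 0 0.01 0.02;0 0 0 0 0 0 0.02")

```text
t: 24.12
eef_pos: [0.5492, -0.2047, -0.0047]
ee_rot: [3.141, -0.0, -1.728]
force: [-0.1, -0.7, -0.3]
width: 0.0398
gripper_force: 25.0
```

Emit:
move_arm(rows="0 0 0 0 0 0 0.02;0 0 0 0 0 0 0.047;0 0 0 0 0 0 0.047;0 0 0 0 0 0 0.047;0 0 0 0 0 -0.02 0.047;0 0 0 0 0 -0.03 0.047;0 0 0 0 0 -0.04 0.052;0 0 0 0 0 -0.04 0.052")

```text
t: 25.12
eef_pos: [0.5492, -0.2047, 0.127]
ee_rot: [3.141, -0.0, -1.728]
force: [1.1, -0.8, -0.4]
width: 0.0519
gripper_force: 0.0
```

Emit:
move_arm(rows="0 0 0 0.028 0.028 -0.01 0.052;0 0 0 0.028 0.028 -0.01 0.052;0 0 0 0.028 0.014 0 0.052;0 0 -10 0 0 0 0.052;0 0 -10 0 0 0 0.052;0 0 -10 0 0 0 0.052;0 0 -10 0 0 0 0.052;0 0 -10 0 0 0 0.052")

```text
t: 26.12
eef_pos: [0.4671, -0.2768, 0.1459]
ee_rot: [-3.141, -0.0, -0.849]
force: [0.3, 0.4, 0.3]
width: 0.0521
gripper_force: 0.0
```

```bash
python3 - <<'E'
from h import *
im,d,K,W=grab('wrist','w8.png'); to(.4745,-.3223,-.01,-41.5); grab('top')
blk('b3 top',.4745,-.3223,.024,src='top'); blk('b3',.474,-.322,.024)
blk('b4',.549,-.205,.028);blk('b4top',.549,-.205,.028,.045,src='top'); blk('b2',.562,-.122,.028,.045,src='top')
E
```

```text
at [ 0.4671 -0.2767  0.1459] yaw -48.2 w 0.0525 tool shift [0.0389 0.0249 0.1559] turn z -6.7 q6 0.90
b3 top (array([ 0.4617, -0.2889]), array([4.9, 4.7]), -1.6) 9 z 0.0231
b3 (array([ 0.4765, -0.3259]), array([69.6, 39.7]), -41.9) 3681 z 0.0247
b4 (array([ 0.5501, -0.2079]), array([72.5, 39.7]), 81.0) 4180 z 0.0286Traceback (most recent call last):
  File "<stdin>", line 4, in <module>
  File "h.py", line 41, in blk
    print(n,rect(m,K,W,z),int(m.sum()),'z',np.round(np.median(P[m>0][:,2]),4))
            ~~~~^^^^^^^^^
  File "h.py", line 29, in rect
    c=max(cs,key=cv2.contourArea); p=ray(K,W,c[:,0,:],z)[:,:2]
ValueError: max() iterable argument is empty
```

Emit:
move_arm(rows="0 0 -6.5 0 0 0 0.052;0 0 0 0.0195 0.015 0.02 0.052;0 0 0 0.0192 0.0152 0.03 0.052;0 0 0 0 0 0.03 0.052;0 0 0 0 0 0.025 0.052;0 0 0 0 0 0.01 0.052;0 0 0 0 0 0 0.052")

```text
t: 27.1
eef_pos: [0.4751, -0.3251, 0.0305]
ee_rot: [3.141, 0.001, -0.743]
force: [0.6, -1.2, 0.1]
width: 0.0522
gripper_force: 0.0
```

```bash
python3 - <<'E'
from h import *
grab('wrist'); to(.476,-.325,-.011,-41.7); blk('b3',.476,-.325,.024)
E
```

```text
at [ 0.4757 -0.3253  0.0314] yaw -42.5 w 0.0519 tool shift [ 0.     -0.0004  0.0424] turn z -0.8 q6 1.09
b3 (array([ 0.4793, -0.3285]), array([66. , 39.5]), -41.8) 7303 z 0.0246
```

Still in place; descend and grasp.

Emit:
move_arm(rows="0 0 -0.8 0 0 0.016 0.052;0 0 0 0 0 0.016 0.052;0 0 0 0 0 0.0095 0.052;0 0 0 0 0 0 0.02;0 0 0 0 0 0 0.02;0 0 0 0 0 0 0.02;0 0 0 0 0 0 0.02;0 0 0 0 0 0 0.02")

```text
t: 28.15
eef_pos: [0.4754, -0.3252, -0.0105]
ee_rot: [-3.141, -0.0, -0.728]
force: [-0.5, 0.7, -0.2]
width: 0.0398
gripper_force: 25.0
```

Emit:
move_arm(rows="0 0 0 0 0 -0.03 0.02;0 0 0 0 0 -0.03 0.02;0 0 0 0 0 -0.03 0.02;0 0 9.6 0 0 0 0.02;0 0 9.6 0 0 0 0.02;0 0 9.6 0 0 0 0.02;0 0 9.6 0 0 0 0.02;0 0 9.6 0 0 0 0.02")

```text
t: 29.15
eef_pos: [0.4752, -0.3251, 0.0793]
ee_rot: [-3.142, 0.0, -1.571]
force: [-0.0, -0.2, -0.8]
width: 0.0396
gripper_force: 25.0
```

Emit:
move_arm(rows="0 0 9.4 0 0 0 0.02")

```text
t: 29.28
eef_pos: [0.4752, -0.3251, 0.0793]
ee_rot: [-3.142, 0.0, -1.735]
force: [-0.6, 0.6, -1.1]
width: 0.0398
gripper_force: 25.0
```

```bash
python3 - <<'E'
from h import *
im,d,K,W=grab('wrist'); P=cloud(d,K,W); s=arm.get_state(); T=(P-np.array(s['eef_pos']))@rot(s)
h=(d>0)&(abs(T[...,1])<.015)&(T[...,0]>.012)&(T[...,0]<.06)&(T[...,2]>-.05)&(T[...,2]<.02)
print('held top',np.round(np.percentile(T[h][:,2],[5,50]),4),'x to',np.round(T[h][:,0].max(),4))
to(.4789,-.1934,-.004,-99.1)
E
```

```text
held top [-0.0365 -0.0353] x to 0.0361
at [ 0.4752 -0.3251  0.0793] yaw -99.9 w 0.0399 tool shift [-0.1304  0.0189  0.0833] turn z -0.8 q6 0.09
```

Emit:
move_arm(rows="0 0 -0.8 0 0 0 0.02;0 0 0 -0.0435 0.007 0 0.02;0 0 0 -0.0435 0.007 0 0.02;0 0 0 -0.0434 0.0067 0.01 0.02;0 0 0 0 0 0.03 0.02;0 0 0 0 0 0.025 0.02;0 0 0 0 0 0.01 0.02;0 0 0 0 0 0 0.02")

```text
t: 30.32
eef_pos: [0.4733, -0.1933, 0.004]
ee_rot: [3.14, -0.0, -1.714]
force: [1.0, -0.3, 0.8]
width: 0.0398
gripper_force: 25.0
```

```bash
python3 - <<'E'
from h import *
to(.4789,-.1934,-.005,-99.1)
E
```

```text
at [ 0.4733 -0.1933  0.004 ] yaw -98.2 w 0.0398 tool shift [-0.0007 -0.0055  0.009 ] turn z 0.9 q6 -0.14
```

Emit:
move_arm(rows="0 0 0.9 0 -0.0055 0 0.02;0 0 0 0 0 0.005 0.02;0 0 0 0 0 0.004 0.02;0 0 0 0 0 0 0.02;0 0 0 0 0 0 0.047;0 0 0 0 0 0 0.047;0 0 0 0 0 0 0.047;0 0 0 0 0 -0.015 0.047")

```text
t: 31.32
eef_pos: [0.478, -0.1939, 0.0099]
ee_rot: [3.139, -0.0, -1.731]
force: [-0.1, 0.0, -0.1]
width: 0.047
gripper_force: 0.0
```

Emit:
move_arm(rows="0 0 0 0 0 -0.03 0.047;0 0 0 0 0 -0.04 0.047;0 0 0 0 0 -0.04 0.05;0 0 0 0 0 -0.035 0.05;0 0 -10 -0.0545 0.008 0 0.05;0 0 -10 0 0 0 0.05;0 0 -10 0 0 0 0.05;0 0 -10 0 0 0 0.05")

```text
t: 32.33
eef_pos: [0.4797, -0.1386, 0.1565]
ee_rot: [-3.141, -0.0, -1.027]
force: [0.3, 0.2, -0.3]
width: 0.0501
gripper_force: 0.0
```

```bash
python3 - <<'E'
from h import *
grab('wrist','w9.png'); to(.4447,.3032,.15,26.7); 
for n,x,y in(('b3',.479,-.193),('b4',.549,-.205),('b2',.562,-.122)):
    try: blk(n,x,y,.028,.045)
    except Exception as e: print(n,'-')
E
```

```text
at [ 0.4798 -0.1387  0.1564] yaw -58.4 w 0.0500 tool shift [-0.3946 -0.202   0.0064] turn z -85.1 q6 0.44
b3 (array([ 0.4793, -0.1947]), array([69.5, 40.2]), 80.7) 3639 z 0.0287
b4 (array([ 0.55  , -0.2058]), array([69.5, 39.9]), 80.8) 4106 z 0.0287
b2 (array([ 0.5623, -0.122 ]), array([71. , 39.9]), 82.0) 3438 z 0.0287
```

View pics/w9.png

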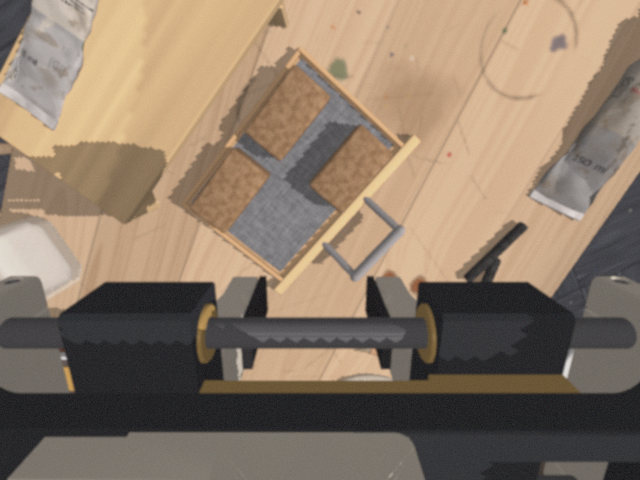

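Three blocks lie flat in the tray at pixels (360,170), (288,110) and (230,190). Back to the bin for block 1.

Emit:
move_arm(rows="0 0 0 -0.044 -0.0225 0 0.05;0 0 0 -0.044 -0.0225 0 0.05;0 0 0 -0.044 -0.0225 -0.02 0.05;0 0 0 -0.044 -0.0225 0 0.05;0 0 0 -0.044 -0.0225 0 0.05;0 0 0 -0.044 -0.0225 0 0.05;0 0 0 -0.044 -0.0225 0 0.05;0 0 0 -0.044 -0.0225 0 0.05")

```text
t: 33.38
eef_pos: [0.4537, 0.2572, 0.1763]
ee_rot: [-3.141, 0.0, -1.036]
force: [1.0, -0.1, -0.1]
width: 0.0501
gripper_force: 0.0
```

Emit:
move_arm(rows="0 0 -10.6 -0.0426 -0.022 0 0.05;0 0 -10.6 0 0 0 0.05;0 0 -10.6 0 0 0 0.05;0 0 -10.6 0 0 0 0.05;0 0 -10.6 0 0 0 0.05;0 0 -10.6 0 0 0 0.05;0 0 -10.6 0 0 0 0.05;0 0 -10.9 0 0 0 0.05")

```text
refused, turn out of range in row 8
```

Emit:
move_arm(rows="0 0 -10.6 -0.0426 -0.022 0 0.05;0 0 -10.6 0 0 0 0.05;0 0 -10.6 0 0 0 0.05;0 0 -10.6 0 0 0 0.05;0 0 -10.6 0 0 0 0.05;0 0 -10.6 0 0 0 0.05;0 0 -10.6 0 0 0 0.05;0 0 -10.6 0 0 0 0.05")

```text
t: 34.38
eef_pos: [0.4512, 0.3033, 0.1762]
ee_rot: [-3.141, -0.0, 0.45]
force: [0.4, -0.3, -0.3]
width: 0.05
gripper_force: 0.0
```

```bash
python3 - <<'E'
from h import *
grab('wrist'); to(.447,.3045,-.009,26.2); blk('b1',.447,.304,.029,.045)
E
```

```text
at [0.4511 0.3033 0.1761] yaw 26.3 w 0.0500 tool shift [-0.0032 -0.0029  0.1851] turn z 0.1 q6 1.08
b1 (array([0.4445, 0.3023]), array([70.8, 39.7]), 26.5) 2902 z 0.0297
```

Emit:
move_arm(rows="0 0 0 -0.0063 -0.002 0.03 0.05;0 0 0 0 0 0.03 0.05;0 0 0 0 0 0.03 0.05;0 0 0 0 0 0.03 0.05;0 0 0 0 0 0.025 0.05;0 0 0 0 0 0.02 0.05;0 0 0 0 0 0.01 0.05;0 0 0 0 0 0.007 0.05")

```text
t: 35.42
eef_pos: [0.4449, 0.3028, -0.0066]
ee_rot: [-3.142, -0.0, 0.445]
force: [0.2, -0.1, -0.6]
width: 0.0499
gripper_force: 0.0
```

Emit:
move_arm(rows="0 0 0 0 0 0 0.05;0 0 0 0 0 0 0.02;0 0 0 0 0 0 0.02;0 0 0 0 0 0 0.02;0 0 0 0 0 0 0.02")

```text
t: 36.05
eef_pos: [0.445, 0.303, -0.0061]
ee_rot: [-3.141, -0.001, 0.447]
force: [-1.9, 0.0, 6.1]
width: 0.0398
gripper_force: 24.8
```

Emit:
move_arm(rows="0 0 0 0 0 -0.03 0.02;0 0 0 0 0 -0.04 0.02;0 0 0 0 0 -0.04 0.02;0 0 0 0 0 -0.04 0.02;0 0 0 -0.0152 0.0439 -0.01 0.02;0 0 0 -0.0152 0.0439 0 0.02;0 0 0 -0.0152 0.0439 0 0.02;0 0 0 -0.0152 0.0439 0 0.02")

```text
t: 37.05
eef_pos: [0.4655, 0.1165, 0.1533]
ee_rot: [-3.141, -0.0, 0.447]
force: [0.5, 0.3, -1.1]
width: 0.0398
gripper_force: 24.8
```

Emit:
move_arm(rows="0 0 0 -0.0152 0.0439 0 0.02;0 0 0 -0.0152 0.0439 0 0.02;0 0 0 -0.0152 0.0439 0 0.02;0 0 0 -0.0152 0.0439 0 0.02;0 0 10.4 -0.0152 0.0439 0 0.02;0 0 10.4 0 0 0 0.02;0 0 10.4 0 0 0 0.02;0 0 10.4 0 0 0 0.02")

```text
t: 38.05
eef_pos: [0.4918, -0.1131, 0.153]
ee_rot: [-3.142, 0.0, -0.286]
force: [-0.0, 0.5, -0.0]
width: 0.0398
gripper_force: 24.8
```

Emit:
move_arm(rows="0 0 10.4 0 0 0 0.02;0 0 10.4 0 0 0 0.02;0 0 10.4 0 0 0 0.02;0 0 10.4 0 0 0 0.02;0 0 10.4 0 0 0 0.02;0 0 10.4 0 0 0 0.02;0 0 10.4 0 0 0 0.02;0 0 10.4 0 0 0 0.02")

```text
t: 39.05
eef_pos: [0.4918, -0.1128, 0.1531]
ee_rot: [3.141, 0.0, -1.737]
force: [-0.1, 0.3, -0.4]
width: 0.0399
gripper_force: 24.8
```

```bash
python3 - <<'E'
from h import *
im,d,K,W=grab('wrist'); P=cloud(d,K,W); s=arm.get_state(); T=(P-np.array(s['eef_pos']))@rot(s)
h=(d>0)&(abs(T[...,1])<.015)&(T[...,0]>.012)&(T[...,0]<.06)&(T[...,2]>-.05)&(T[...,2]<.02)
print('held top',np.round(np.percentile(T[h][:,2],[5,50]),4),'x to',np.round(T[h][:,0].max(),4))
to(.492,-.1125,-.005,-99.1)
for n,x,y in(('b3',.479,-.193),('b4',.549,-.205)):
    try: blk(n,x,y,.028,.045)
    except Exception as e: print(n,'-')
E
```

```text
held top [-0.0367 -0.0356] x to 0.0336
at [ 0.4917 -0.1128  0.1531] yaw -100.1 w 0.0396 tool shift [-0.0003 -0.0003  0.158 ] turn z -1.0 q6 -0.34
b3 (array([ 0.4786, -0.2043]), array([69.5, 39.7]), 79.9) 4145 z 0.0287
b4 (array([ 0.5494, -0.2056]), array([69.2, 41. ]), 81.0) 4144 z 0.0287
```

Block 3 has shifted 1 cm towards the tray's right wall but lies flat inside. Placing block 1.

Emit:
move_arm(rows="0 0 -1 0 0 0.03 0.02;0 0 0 0 0 0.03 0.02;0 0 0 0 0 0.03 0.02;0 0 0 0 0 0.03 0.02;0 0 0 0 0 0.02 0.02;0 0 0 0 0 0.01 0.02;0 0 0 0 0 0.008 0.02;0 0 0 0 0 0 0.02")

```text
t: 40.1
eef_pos: [0.4921, -0.1128, -0.0048]
ee_rot: [3.141, -0.0, -1.713]
force: [0.3, -0.7, -0.3]
width: 0.0399
gripper_force: 24.8
```

Emit:
move_arm(rows="0 0 0 0 0 0 0.02;0 0 0 0 0 0 0.047;0 0 0 0 0 0 0.047;0 0 0 0 0 0 0.047;0 0 0 0 0 -0.02 0.047;0 0 0 0 0 -0.03 0.047;0 0 0 0 0 -0.04 0.047;0 0 0 0 0 -0.04 0.047")

```text
t: 41.1
eef_pos: [0.4918, -0.1128, 0.1265]
ee_rot: [3.141, -0.0, -1.714]
force: [-0.9, -0.3, -0.5]
width: 0.0471
gripper_force: 0.0
```

Emit:
move_arm(rows="0 0 0 0 0 -0.04 0.024;0 0 0 -0.05 0 -0.02 0.024;0 0 0 -0.05 0 -0.02 0.024;0 0 0 -0.05 0 0 0.024;0 0 0 -0.05 0 0 0.024;0 0 0 -0.05 0 0 0.024;0 0 0 -0.05 0 0 0.024;0 0 0 -0.05 0 0 0.024")

```text
t: 42.1
eef_pos: [0.5419, 0.2353, 0.2054]
ee_rot: [-3.141, 0.0, -1.714]
force: [0.1, 0.1, 0.4]
width: 0.0241
gripper_force: 0.0
```

```bash
python3 - <<'E'
from h import *
s=arm.get_state(); print(np.round(s['eef_pos'],4),np.round(s['q'],2))
im,d,K,W=grab('top','t2.png')
for n,x,y in(('b3',.479,-.2),('b4',.549,-.205),('b2',.562,-.122),('b1',.492,-.1125)):
    try: blk(n,x,y,.028,.045,src='top')
    except Exception as e: print(n,'-')
im2,d2,K2,W2=grab('wrist'); o=np.zeros((480,800,3),np.uint8); o[:300,:400]=cv2.resize(im[150:330,300:540],(400,300)); o[:300,400:]=cv2.resize(im2,(400,300)); cv2.imwrite('pics/c9.png',o[:300])
E
```

```text
[0.5419 0.2353 0.2054] [ 0.74  0.22 -0.19 -0.   -1.16 -0.88]
b3 (array([ 0.4767, -0.2022]), array([70.2, 40.3]), 79.8) 500 z 0.0287
b4 (array([ 0.5484, -0.2032]), array([70. , 40.7]), 81.2) 484 z 0.0291
b2 (array([ 0.5606, -0.1185]), array([69.6, 40.7]), 82.2) 486 z 0.0288
b1 (array([ 0.4912, -0.1084]), array([70.1, 40.6]), 83.8) 485 z 0.0291
```

View pics/c9.png

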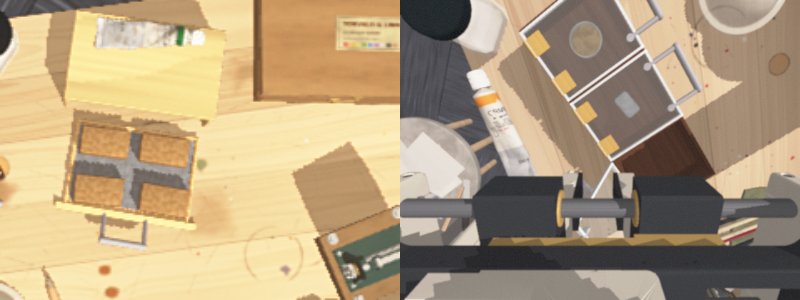

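All four blocks lie flat in the tray, at left-crop pixels (70–200,125–210). The bin is empty, so I'll regrasp the lid bar and lower it.

Emit:
move_arm(rows="0 0 -8.8 0 0 -0.015 0.024;0 0 -8.8 0 0 -0.015 0.024;0 0 -8.8 0 0 -0.015 0.024;0 0 -8.6 0 0 0 0.024;0 0 0 -0.036 -0.0283 0 0.024;0 0 0 -0.036 -0.0283 0 0.024;0 0 0 -0.036 -0.0283 0 0.024;0 0 0 0 0 0 0.024")

```text
t: 43.2
eef_pos: [0.5689, 0.3705, 0.2486]
ee_rot: [3.14, -0.0, -1.101]
force: [-0.6, -0.6, 0.0]
width: 0.0242
gripper_force: 0.0
```

```bash
python3 - <<'E'
from h import *
to(.569,.370,.181,-63.2)
im,d,K,W=grab('wrist'); P=cloud(d,K,W)
m=(P[...,2]>.195)&(P[...,2]<.225)&(d>0)&(abs(P[...,0]-.57)<.06)&(abs(P[...,1]-.367)<.06)
print(m.sum(), rect(m,K,W,.208), np.round(np.percentile(P[m][:,2],[50,95]),4))
cv2.imwrite('pics/w10.png',im)
E
```

```text
at [0.5689 0.3705 0.2486] yaw -63.1 w 0.0242 tool shift [ 0.0005 -0.      0.0676] turn z 0.1 q6 -0.39
1661 (array([0.5708, 0.3669]), array([77.4, 13.5]), -63.6) [0.2102 0.2117]
```

View pics/w10.png

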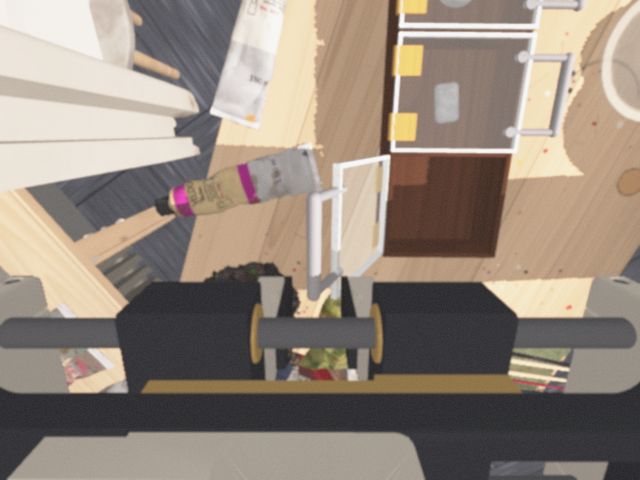

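The bar is at pixel (315,240), lined up with the finger gap. Pinch it.

Emit:
move_arm(rows="0 0 0 0.002 0 0.02 0.024;0 0 0 0.002 0 0.02 0.024;0 0 0 0 0 0.02 0.024;0 0 0 0 0 0.0075 0.024;0 0 0 0 0 0 0;0 0 0 0 0 0 0;0 0 0 0 0 0 0;0 0 0 0 0 0 0")

```text
t: 44.25
eef_pos: [0.5719, 0.365, 0.1842]
ee_rot: [-3.139, -0.0, -1.103]
force: [3.0, -1.6, 4.3]
width: 0.0089
gripper_force: 25.0
```

Emit:
move_arm(rows="0 0 0 0 0.0116 -0.0056 0;0 0 0 0 0.012 -0.0047 0;0 0 0 0 0.0123 -0.0037 0;0 0 0 0 0.0126 -0.0027 0;0 0 0 0 0.0118 -0.0016 0;0 0 0 0 0.0118 -0.0008 0;0 0 0 0 0.0119 0.0001 0;0 0 0 0 0.0118 0.001 0")

```text
t: 45.25
eef_pos: [0.4842, 0.3213, 0.2002]
ee_rot: [3.141, 0.0, -1.103]
force: [1.3, 2.6, 1.6]
width: 0.0084
gripper_force: 25.0
```

Emit:
move_arm(rows="0 0 0 0 0.0117 0.0018 0;0 0 0 0 0.0116 0.0027 0;0 0 0 0 0.0113 0.0035 0;0 0 0 0 0.0111 0.0043 0;0 0 0 0 0.0107 0.0051 0;0 0 0 0 0.0103 0.0059 0;0 0 0 0 0.0099 0.0066 0;0 0 0 0 0.0094 0.0073 0")

```text
t: 46.25
eef_pos: [0.408, 0.2829, 0.1632]
ee_rot: [-3.141, 0.001, -1.103]
force: [-0.2, 6.6, -1.0]
width: 0.0093
gripper_force: 25.0
```

Emit:
move_arm(rows="0 0 0 0 0.0088 0.008 0;0 0 0 0 0.0082 0.0086 0;0 0 0 0 0.0076 0.0092 0;0 0 0 0 0.0069 0.0097 0;0 0 0 0 0.0062 0.0102 0")

```text
t: 46.88
eef_pos: [0.3747, 0.2661, 0.1176]
ee_rot: [-3.14, 0.001, -1.103]
force: [0.3, 6.7, -0.1]
width: 0.0089
gripper_force: 25.0
```

Emit:
move_arm(rows="0 0 0 0 0.0054 0.0106 0;0 0 0 0 0.0046 0.011 0;0 0 0 0 0.0038 0.0113 0;0 0 0 0 0.003 0.0115 0;0 0 0 0 0.0021 0.0117 0;0 0 0 0 0.0013 0.0115 0;0 0 0 0 0.0004 0.008 0")

```text
t: 47.75
eef_pos: [0.3574, 0.2574, 0.0426]
ee_rot: [-3.139, 0.001, -1.102]
force: [-7.6, -0.7, 40.1]
width: 0.0091
gripper_force: 25.0
```

Emit:
move_arm(rows="0 0 0 0 0 -0.002 0")

```text
t: 47.88
eef_pos: [0.3573, 0.2573, 0.0445]
ee_rot: [-3.14, 0.0, -1.102]
force: [5.6, 6.2, -1.5]
width: 0.0087
gripper_force: 25.0
```

```bash
python3 - <<'E'
from h import *
s=arm.get_state(); print(np.round(s['eef_pos'],4),np.round(s['force'],1),np.round(s['moment'],2),s['width'])
im,d,K,W=grab('wrist'); P=cloud(d,K,W)
for n,x,y in(('L',.445,.28),('L2',.41,.245),('M',.494,.20),('bar',.369,.232)):
    m=(abs(P[...,0]-x)<.008)&(abs(P[...,1]-y)<.008)&(d>0); print(n,m.sum(),np.round(np.percentile(P[m][:,2],[5,50,95]),4) if m.any() else 0)
E
```

```text
[0.3573 0.2573 0.0445] [ 5.6  6.2 -1.5] [ 1.96 -1.81 -0.04] 0.0087217297892115
L 1974 [0.0666 0.0685 0.1471]
L2 6255 [0.0357 0.1495 0.1763]
M 1747 [0.0656 0.0667 0.0679]
bar 13061 [0.0673 0.1674 0.1795]
```

Emit:
move_arm(rows="0 0 0 0 0 0.001 0;0 0 0 0 0 0 0;0 0 0 0 0 0 0")

```text
t: 48.3
eef_pos: [0.3573, 0.2573, 0.0436]
ee_rot: [-3.139, 0.001, -1.102]
force: [3.8, 4.6, -0.3]
width: 0.0092
gripper_force: 25.0
```

Emit:
move_arm(rows="0 0 0 0 0 0 0.024;0 0 0 0 0 0 0.024;0 0 0 0 0 0 0.024;0 0 0 0 0 -0.02 0.024;0 0 0 0 0 -0.03 0.024;0 0 0 0 0 -0.04 0.024;0 0 0 0 0 -0.04 0.024;0 0 0 0 0 0 0.024")

```text
t: 49.3
eef_pos: [0.3575, 0.2576, 0.176]
ee_rot: [-3.137, 0.002, -1.103]
force: [0.0, -0.2, -0.4]
width: 0.024
gripper_force: 0.0
```

```bash
python3 - <<'E'
from h import *
im,d,K,W=grab('wrist'); P=cloud(d,K,W); s=arm.get_state(); print(s['eef_pos'])
b=np.array([.4447,.3032]); ex=np.array([.898,.440]); ey=np.array([-.44,.898])
for nm,o in(('L',b),('M',b-.112*ey),('R',b-.224*ey)):
    q=P[...,:2]-o; X=q@ex; Y=q@ey; r=[]
    for x0,y0 in((-.100,0),(-.100,-.02),(-.061,-.03),(-.03,-.045),(0,-.035),(.03,-.045)):
        m=(abs(X-x0)<.006)&(abs(Y-y0)<.008)&(d>0)&(P[...,2]>.05)&(P[...,2]<.11); r.append((int(m.sum()),round(float(np.median(P[m][:,2])),4) if m.any() else None))
    print(nm,r)
E
```

```text
[0.35666117 0.25666391 0.17416099]
L [(196, 0.069), (202, 0.0691), (235, 0.068), (277, 0.0672), (267, 0.067), (289, 0.067)]
M [(251, 0.0686), (273, 0.0685), (327, 0.0675), (405, 0.067), (390, 0.0667), (399, 0.0669)]
R [(0, None), (0, None), (0, None), (0, None), (0, None), (0, None)]
```

The left lid is shut: its bar reads 0.069 against 0.0685 on the untouched one. Now the tray.

Emit:
move_arm(rows="0 0 0 0.0445 -0.0006 0 0.024;0 0 0 0.0445 -0.0006 0 0.024;0 0 0 0.0445 -0.0006 0 0.024;0 0 0 0.0445 -0.0006 0 0.024;0 0 0 0.0445 -0.0006 0 0.024;0 0 0 0.0312 0.027 0 0.024;0 0 0 0.0312 0.027 0 0.024;0 0 0 0.0312 0.027 0 0.024")

```text
t: 50.35
eef_pos: [0.4279, -0.0624, 0.1718]
ee_rot: [3.139, 0.001, -1.103]
force: [0.8, -0.3, 0.0]
width: 0.0239
gripper_force: 0.0
```

Emit:
move_arm(rows="0 0 9 0 0 0 0.024;0 0 9 0 0 0 0.024;0 0 9 0 0 0 0.024;0 0 9 0 0 0 0.024;0 0 0 0 0 0 0.024")

```text
t: 50.98
eef_pos: [0.4285, -0.0611, 0.172]
ee_rot: [3.139, -0.001, -1.73]
force: [0.8, 0.5, -0.0]
width: 0.0237
gripper_force: 0.0
```

```bash
python3 - <<'E'
from h import *
s=arm.get_state(); to(.417,-.143,.02,-99.1)
im,d,K,W=grab('wrist','w11.png')
for n,x,y in(('b3',.478,-.203),('b4',.549,-.205),('b2',.562,-.122),('b1',.492,-.1115)):
    try: blk(n,x,y,.028,.042)
    except Exception as e: print(n,'-')
E
```

```text
at [ 0.4285 -0.0611  0.172 ] yaw -99.1 w 0.0237 tool shift [ 0.0826 -0.002   0.1521] turn z -0.0 q6 -0.48
b3 (array([ 0.4776, -0.2037]), array([69.9, 40.8]), 79.9) 4280 z 0.0286
b4 (array([ 0.5485, -0.205 ]), array([69.5, 42.8]), 80.8) 4335 z 0.0286
b2 (array([ 0.5606, -0.1207]), array([69.6, 42.8]), 82.0) 3400 z 0.0286
b1 (array([ 0.4925, -0.1106]), array([69.5, 40.7]), 83.5) 3254 z 0.0287
```

View pics/w11.png

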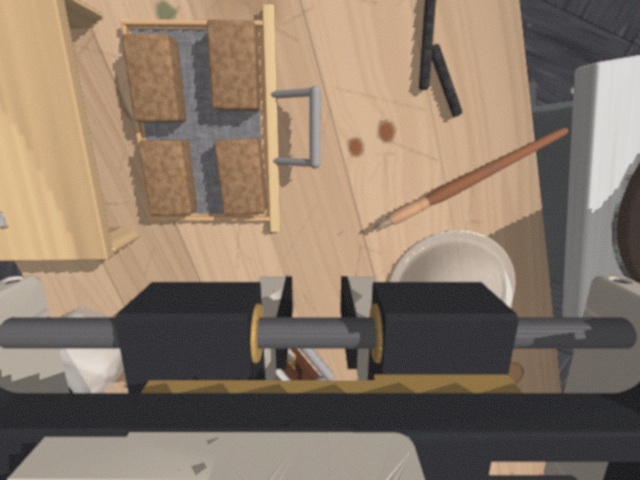

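All four blocks are in the tray. Its strip runs from pixel (275,5) to (279,228), its bar from (316,88) to (316,165), and the riser's left front top corner is at (108,259).

```bash
python3 - <<'E'
from tray import *
im,d,K,W=load('wrist'); P=cloud(d,K,W)
s=ray(K,W,[(275,6),(280,229)],.010); e=s[1]-s[0]; ya=np.degrees(np.arctan2(e[1],e[0]))-90
print('strip',np.round(s,4).tolist(),'len(204)',np.linalg.norm(e),'yaw',ya)
t=np.radians(ya); Rt=np.array([[np.cos(t),-np.sin(t)],[np.sin(t),np.cos(t)]])
print('tray origin',np.round(s.mean(0)[:2]+Rt@[.072,0],4))
m=(P[...,2]>.028)&(P[...,2]<.042)&(abs(P[...,0]-.417)<.018)&(abs(P[...,1]+.143)<.045)&(d>0); m=m.astype(np.uint8); print('bar',rect(m,K,W,.036))
# riser front edge fit: top surface pixels
m=(abs(P[...,2]-.061)<.006)&(P[...,0]>.57)&(P[...,0]<.66)&(P[...,1]<-.04)&(P[...,1]>-.30)&(d>0)
pts=[]
for r in range(10,250,4):
    c=np.where(m[r])[0]
    if len(c)>5: pts.append((c.max(),r))
pts=np.array(pts,float); w=ray(K,W,pts,.060)[:,:2]
vx,vy,x0,y0=cv2.fitLine(w.astype(np.float32),cv2.DIST_HUBER,0,.002,.002).ravel(); print('riser front ang',np.degrees(np.arctan(-vx/vy)) , 'pt',x0,y0)
c=ray(K,W,[(108,259)],.060)[0]; print('left front corner',np.round(c,4))
yr=-np.arctan(vx/vy); Rr=np.array([[np.cos(yr),-np.sin(yr)],[np.sin(yr),np.cos(yr)]])
o=c[:2]-Rr@[0,.1075]; print('riser origin',np.round(o,4),'tray in riser',np.round(Rr.T@(s.mean(0)[:2]+Rt@[.072,0]-o),4),'bar in riser',np.round(Rr.T@(np.array([.417,-.143])-o),4))
# top view check
t2,dt,K2,W2=grab('top'); Q=cloud(dt,K2,W2); m=(Q[...,2]>.052)&(Q[...,2]<.066)&(Q[...,1]<-.05)&(Q[...,1]>-.31)&(Q[...,0]>.57)&(Q[...,0]<.75); print('riser top',rect(m,K2,W2,.06))
cv2.imwrite('pics/t3.png',t2)
E
```

```text
strip [[0.4346, -0.2479, 0.01], [0.4684, -0.0513, 0.01]] len(204) 0.1994911647420302 yaw -9.756350481030196
tray origin [ 0.5225 -0.1618]
bar (array([ 0.4218, -0.1435]), array([68.3, 18.7]), 80.9)
riser front ang -8.446456 pt 0.60033566 -0.17008221
left front corner [ 0.6191 -0.0616  0.06  ]
riser origin [ 0.6033 -0.1679] tray in riser [-0.0808 -0.0058] bar in riser [-0.1879 -0.0027]
riser top (array([ 0.6655, -0.1741]), array([214.7, 131.2]), 81.6)
```

Emit:
move_arm(rows="0 0 0 0.0413 -0.0008 0 0.024;0 0 0 0.0414 -0.0007 0.02 0.024;0 0 0 0 0 0.03 0.024;0 0 0 0 0 0.03 0.024;0 0 0 0 0 0.03 0.024;0 0 0 0 0 0.01 0.024;0 0 0 0 0 0 0.024")

```text
t: 51.95
eef_pos: [0.4175, -0.1428, 0.053]
ee_rot: [3.14, -0.001, -1.73]
force: [-0.2, 0.5, 0.3]
width: 0.024
gripper_force: 0.0
```

```bash
python3 - <<'E'
from h import *
im,d,K,W=grab('wrist'); P=cloud(d,K,W); s=arm.get_state(); T=(P-np.array(s['eef_pos']))@rot(s)
m=(P[...,2]>.030)&(P[...,2]<.042)&(d>0)&(T[...,0]>.008)&(T[...,0]<.025)&(abs(T[...,1])<.02)
print(m.sum(),'bar tool y',np.round(np.percentile(T[m][:,1],[2,50,98]),4),'z',np.median(P[m][:,2])); to(.4165,-.143,.002,-99.1)
E
```

```text
432 bar tool y [-0.0034  0.0008  0.0056] z 0.03694756440173215
at [ 0.4182 -0.1427  0.0537] yaw -99.1 w 0.0237 tool shift [0.0005 0.0016 0.0517] turn z -0.0 q6 -0.28
```

Bar centred to 1 mm; descend and pinch.

Emit:
move_arm(rows="0 0 0 0 0.001 0.02 0.024;0 0 0 0 0 0.02 0.024;0 0 0 0 0 0.0115 0.024;0 0 0 0 0 0 0;0 0 0 0 0 0 0;0 0 0 0 0 0 0;0 0 0 0 0 0 0", squeeze=35)

```text
t: 52.88
eef_pos: [0.4172, -0.1425, 0.0024]
ee_rot: [-3.14, 0.0, -1.731]
force: [-1.4, 1.1, 5.2]
width: 0.0088
gripper_force: 35.0
```

Emit:
move_arm(rows="0 0 -0.7 0 0 0 0;0 0 0 -0.002 0 0 0;0 0 0 -0.002 0 0 0;0 0 0 0 -0.003 0 0;0 0 0 0 -0.003 0 0;0 0 0 0 0 0 0")

```text
t: 53.62
eef_pos: [0.4205, -0.1397, 0.0013]
ee_rot: [3.137, -0.001, -1.72]
force: [-7.5, -0.9, 11.3]
width: 0.0088
gripper_force: 35.0
```

```bash
python3 - <<'E'
from h import *
s=arm.get_state(); to(.5565,-.1593,.002,-98.4); print(np.round(s['force'],1))
im,d,K,W=grab('top'); P=cloud(d,K,W); hs=cv2.cvtColor(im,cv2.COLOR_BGR2HSV)
w,dw,K2,W2=grab('wrist')
o=np.zeros((480,800,3),np.uint8); o[:480,:640]=w; cv2.imwrite('pics/c12.png',np.hstack([cv2.resize(w,(400,300)),cv2.resize(im[150:300,300:500],(400,300),interpolation=cv2.INTER_CUBIC)]))
E
```

```text
at [ 0.4205 -0.1397  0.0013] yaw -98.5 w 0.0088 tool shift [-0.0008 -0.1374 -0.0013] turn z -0.1 q6 -0.27
[-7.5 -0.9 11.3]
```

View pics/c12.png

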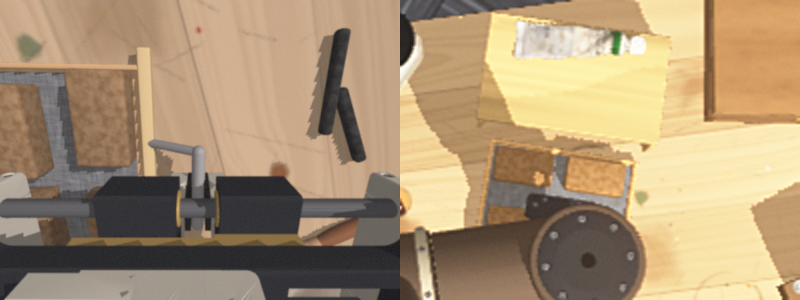

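The tray's back edge runs (491,142)–(636,162) in the right crop. With parallax removed, it is centred on the riser to about 1 mm. Pushing in.

Emit:
move_arm(rows="0 0 0 0 -0.008 -0.001 0;0 0 0 0 -0.008 0 0;0 0 0 0 -0.008 0 0;0 0 0 0 -0.008 0 0;0 0 0 0 -0.008 0 0")

```text
t: 54.35
eef_pos: [0.4601, -0.1454, 0.0023]
ee_rot: [3.137, -0.001, -1.72]
force: [-7.8, 1.6, 9.5]
width: 0.0087
gripper_force: 35.0
```

Emit:
move_arm(rows="0 0 0 0 -0.008 0 0;0 0 0 0 -0.008 0 0;0 0 0 0 -0.008 0 0;0 0 0 0 -0.008 0 0")

```text
t: 54.85
eef_pos: [0.4919, -0.1501, 0.0023]
ee_rot: [3.137, -0.001, -1.72]
force: [-7.9, 1.2, 9.8]
width: 0.0085
gripper_force: 35.0
```

Emit:
move_arm(rows="0 0 0 0 -0.008 0 0;0 0 0 0 -0.008 0 0;0 0 0 0 -0.008 0 0;0 0 0 0 -0.008 0 0;0 0 0 0 -0.008 0 0;0 0 0 0 -0.008 0 0;0 0 0 0 -0.008 0 0")

```text
t: 55.72
eef_pos: [0.5475, -0.1583, 0.0023]
ee_rot: [3.137, -0.0, -1.72]
force: [-6.8, 1.6, 10.0]
width: 0.0086
gripper_force: 35.0
```

Emit:
move_arm(rows="0 0 0 0 -0.003 0 0;0 0 0 0 -0.002 0 0;0 0 0 0 -0.002 0 0")

```text
t: 56.1
eef_pos: [0.5542, -0.1592, 0.0024]
ee_rot: [3.137, -0.0, -1.719]
force: [-7.9, 1.4, 8.8]
width: 0.0089
gripper_force: 35.0
```

Expected home is around x = 0.5565; creep until contact.

Emit:
move_arm(rows="0 0 0 0 -0.001 0 0;0 0 0 0 -0.001 0 0")

```text
t: 56.35
eef_pos: [0.5561, -0.1596, 0.0024]
ee_rot: [3.137, -0.0, -1.719]
force: [-8.9, 1.2, 10.1]
width: 0.0087
gripper_force: 35.0
```

Emit:
move_arm(rows="0 0 0 0 -0.001 0 0;0 0 0 0 -0.001 0 0")

```text
t: 56.6
eef_pos: [0.5563, -0.1597, 0.0022]
ee_rot: [3.134, -0.001, -1.72]
force: [-13.1, 3.6, 14.7]
width: 0.0086
gripper_force: 35.0
```

Emit:
move_arm(rows="0 0 0 0 -0.001 0 0;0 0 0 0 -0.001 0 0;0 0 0 0 0 0 0")

```text
t: 56.98
eef_pos: [0.5561, -0.1598, 0.0018]
ee_rot: [3.13, -0.001, -1.72]
force: [-17.3, 5.4, 16.6]
width: 0.0093
gripper_force: 35.0
```

```bash
python3 - <<'E'
from h import *
s=arm.get_state(); print(np.round(s['eef_pos'],4),np.round(s['force'],1))
im,d,K,W=grab('wrist','w13.png')
E
```

```text
[ 0.5561 -0.1598  0.0018] [-17.3   5.4  16.6]
```

View pics/w13.png

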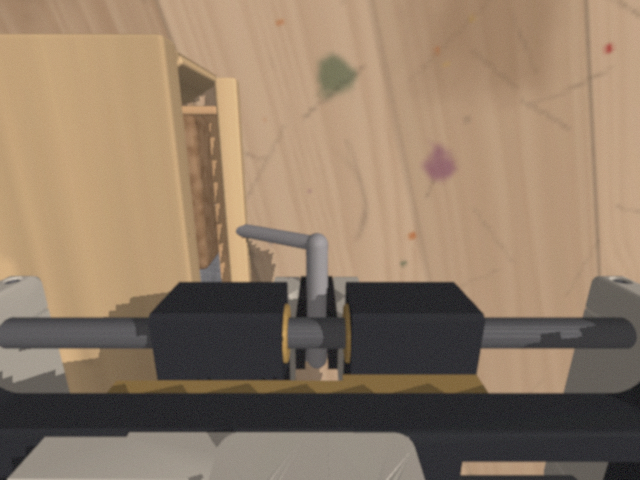

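The strip's back edge runs (218,80)–(226,275), right by the foot of the riser's jamb at (215,80). Checking numerically.

```bash
python3 - <<'E'
from h import *
im,d,K,W=load('wrist')
yr=np.radians(-8.4); Rr=np.array([[np.cos(yr),-np.sin(yr)],[np.sin(yr),np.cos(yr)]]); o=np.array([.602,-.166])
f=lambda uv,z: print(np.round((ray(K,W,uv,z)[:,:2]-o)@Rr*1000,1).tolist())
f([(167,37),(178,110),(195,250)],.060)   # riser top front edge
f([(218,80),(226,180),(230,275)],.010)  # strip back
f([(238,80),(243,180),(250,275)],.010)  # strip front
E
```

```text
[[0.6, -107.2], [-0.2, -86.1], [-0.6, -38.1]]
[[-1.3, -102.0], [-1.3, -57.0], [0.6, -6.7]]
[[-10.3, -102.0], [-9.6, -57.0], [-10.0, -6.6]]
```

The strip sits flush against the riser front (within about 1 mm) and is centred. Release and rise.

Emit:
move_arm(rows="0 0 0 0 0 0 0.024;0 0 0 0 0 0 0.024;0 0 0 0 0 0 0.024;0 0 0 0 0 -0.02 0.024;0 0 0 0 0 -0.03 0.024;0 0 0 0 0 -0.04 0.024;0 0 0 0 0 -0.04 0.024;0 0 0 0 0 -0.04 0.024")

```text
t: 58.02
eef_pos: [0.5632, -0.1602, 0.1743]
ee_rot: [-3.141, 0.0, -1.719]
force: [0.9, -0.1, 0.2]
width: 0.0238
gripper_force: 0.0
```

Emit:
move_arm(rows="0 0 0 -0.04 0.02 -0.01 0.024;0 0 0 -0.04 0.02 0 0.024;0 0 0 0 0 0 0.024;0 0 0 0 0 0 0.024")

```text
t: 58.52
eef_pos: [0.5355, -0.075, 0.183]
ee_rot: [-3.141, 0.0, -1.718]
force: [-0.8, 0.3, 0.1]
width: 0.0239
gripper_force: 0.0
```

```bash
python3 - <<'E'
from h import *
grab('wrist'); im,d,K,W=load('wrist'); P=cloud(d,K,W)
yr=np.radians(-8.4); Rr=np.array([[np.cos(yr),-np.sin(yr)],[np.sin(yr),np.cos(yr)]]); o=np.array([.602,-.166])
L=(P[...,:2]-o)@Rr
for y0 in(-.095,-.06,.0,.05):
    m=(abs(P[...,2]-.0105)<.003)&(abs(L[...,1]-y0)<.006)&(L[...,0]<.004)&(L[...,0]>-.03)&(d>0)
    print('strip x',y0,int(m.sum()),np.round(np.percentile(L[m][:,0],[3,97])*1000,1) if m.any() else None)
m=(P[...,2]>.03)&(P[...,2]<.04)&(abs(L[...,0]+.046)<.012)&(abs(L[...,1])<.028)&(d>0)
print('bar',np.round(np.median(L[m],0)*1000,1) if m.any() else None)
s,_,_,_=grab('scene'); t,_,_,_=grab('top')
cv2.imwrite('pics/c14.png',np.hstack([cv2.resize(s[150:390,180:500],(400,300)),cv2.resize(t[120:330,140:420],(400,300))]))
E
```

```text
strip x -0.095 193 [-9.8  2.6]
strip x -0.06 156 [-9.7 -0.4]
strip x 0.0 135 [-9.5 -0.3]
strip x 0.05 122 [-9.3 -0. ]
bar [-46.   -0.8]
```

View pics/c14.png

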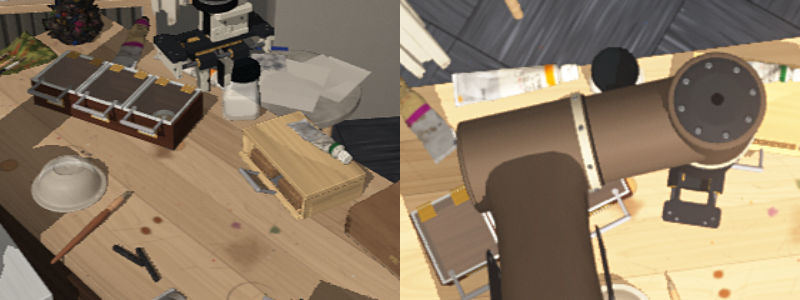

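The tray is home: the strip is flush and the bar is at x −46 in the riser frame. All the lids look shut at scene-crop pixels (30–200,60–140), and the jar stands where it was.

```bash
python3 -c "
from station import arm
print(arm.job_done())"
```

```text
the job is handed in; nothing more can be done
None
```

All four cork blocks lie flat in the tray, the left bin's lid is shut again, and the loaded tray is fully home under the riser; I've handed the job in, but no verdict came back.

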